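Measure the depth of a soil-sensor access tube with a depth rod

TASK

Measure how deep the sensor access tube in the tray of pots is: take the depth rod out of its wooden stand, put it down the tube and push gently until its tip is truly on the bottom while its sliding disc stays stopped on the tube's rim. Then draw it straight out and stand it back in its stand, let go, with the disc left where the tube set it so that I can read the depth. Never force the rod, down or sideways (about 1 kg of push is plenty), and leave everything else on the bench alone.

Things in the scene. Friction and masses are not known exactly. Their poses are not given: they have to be found in the camera images.
- rod_grip (a point): Centre of the depth rod's black plastic handle, a block 18 mm (rod's x) by 26 mm (rod's y) by 50 mm high on top of a round steel rod 8 mm thick, 215 mm long overall, about 140 g. The point lies on the rod's axis, 190 mm above its tip; z points up the rod. At the start the rod stands upright in the stand's hole.
- rod_tip (a point): Lower end of the depth rod, on its axis; the last 4 mm taper to 5 mm across. z points up the rod.
- disc (a joint): Sliding disc of the depth rod, m: how far it has been slid up the rod. The disc is aluminium, 32 mm across and 4 mm thick with a hub 16 mm across and 12 mm high on top. At 0 (start) its underside is 55 mm above the tip: depth read = 55 mm + this value; upper stop 85 mm. Friction fit: slides at about 3.5 N and stays where left.
- disc_face (a point): Centre of the disc's underside (on the rod's axis).
- tray: Fixed tray of nine square black pots, 200 x 200 mm; pots 104 mm high with small seedlings and markers that end below 130 mm over the table. Origin at the centre of its underside, on the tube's axis; z up.
- tube_mouth (a point): Mouth of the access tube: an upright grey plastic tube with a round flange 36 mm across, in the middle pot of the tray. The point is the centre of the flange's top face, 128 mm above the table; z up. The mouth is 15 mm wide for 6 mm, then the bore is 11 mm wide. It is closed by a firm rubber bung (15 N per mm) at an unknown depth, 60 to 114 mm below this point.
- stand_hole (a point): Rod's stand: a fixed wooden block 80 x 80 mm, 55 mm high, with one upright hole 11 mm wide and 45 mm deep (3 mm chamfer at the mouth). This point is the centre of the hole's mouth, on the block's top face; z is up.
- dibber: Bystander: wooden dibber 145 mm long, 24 mm thick, lying on the table; origin at its point, on its axis.
- tub: Bystander: open white plastic tub, 84 mm across, 50 mm high; origin at the centre of its underside.
- bottle: Bystander: clear bottle, 68 mm across, 190 mm high; origin at the centre of its underside.
- jar: Bystander: glass jar with a metal lid, 70 mm across, 85 mm high; origin at the centre of its underside.
- potlet: Bystander: empty round black pot, 80 mm across, 80 mm high; origin at the centre of its underside.
- trowel: Bystander: hand trowel 320 mm long lying flat, blade to its +x; origin near its middle, at table height.
- labels: Bystander: cardboard box of labels 110 x 70 x 22 mm; origin at the centre of its underside.
Things that resemble listed ones, but are neither listed nor needed, are in the scene too. Leave any orange or purple look-alike of the part that bears rod_grip alone. Leave any yellow look-alike of the part that bears stand_hole alone.

How it is judged:
By the outcome, as a careful person would: the job done as asked, in the order asked, and still so for the second after the job is handed in, with the robot touching nothing.
It also fails if it takes over 67 s, if anything falls off the work surface, if the arm or the gripper's body presses on something with over 40 N, if the wrist force passes 120 N, or if a joint passes its speed limit or range.

ROBOT

A 6-joint arm with a two-finger parallel gripper is mounted at the origin on the work surface. World frame = base frame: x ahead of the robot, y to its left, z up, the work surface at z = 0. Lengths are in m, angles in rad, forces in N, time in s.
With the tool pointing down it reaches from about 0.3 to 0.875 m from the base axis. Payload 6.4 kg.
Tool frame: the origin (TCP) lies midway between the tips of the shut fingers; the grasp point (between the pads) lies 19 mm behind it; x points along the fingers, y is the direction in which the jaws open and shut, and the axes are right-handed (so a half turn about x gives the same grasp; the last joint's range is limited). The gripper opens to 85 mm and grips with 20 to 120 N. Pads are 22 mm wide; open, the fingers measure 114 mm over their backs; the gripper's body (76 mm by 85 mm) begins 54 mm behind the grasp point. The pads swing forward as they close: fully open they stand 13 mm farther back than shut.
Start: joints at [-1.525, 0.181, 1.607, -0, 1.354, -0.206], TCP at [0.143, -0.557, 0.231] pointing down, gripper open.
Joint ranges: [-2.99, 2.99], [-0.89, 2.07], [0.3, 2.58], [-1.14, 4.28], [0, 2.63], [-3.12, 3.12]. Speed limits (rad/s): [2.57, 2.57, 3.01, 3.14, 3.14, 3.14].

INTERFACE

Orientations are given as a unit quaternion [w, x, y, z].
In Python, from bench import ctrl gives the robot as it stands.
- The arm moves only by the tool step_arm, never from a script. Its argument "motion" is a list of rows, each a list of 7 numbers: the shift along the tool's x, y, z in mm, then the turn, a rotation vector about the tool's x, y, z in degrees, then the closure in counts, from 0 (fully open) to 255 (shut). In form: [[tx, ty, tz, rx, ry, rz, hand], ...]. A call has 1 to 10 rows; each row is the pose to reach, as a shift and turn from the pose commanded when the call began, along the tool's axes at that moment; what a row does not reach only later rows make up. A row lasts 1/8 s, in which the tool goes at most 62.5 mm and 10.7 degrees, less where a joint would pass 70% of its speed; a pose out of reach is approached as far as the arm can. A call with a gripper value outside its range is refused whole. The fingers move at their own pace and stop on an object; the grip force is fixed at half the most. Time passes only in rows, so rows that repeat a pose let the fingers close. It gives the time, the measured TCP pose, the force and the opening at its end, in the units of the state.
- ctrl.get_obs(): the state, without advancing time (a new reading comes with each control period).
- ctrl.camera(name): name is "side" or "top"; returns (picture, depth): 384x512x3 uint8, red, green, blue; 384x512 float32, m along the optical axis (not along the pixel's ray), 0 where there is no reading.
- ctrl.camera_info(name): a dict with "fx", "fy", "cx", "cy" (pixels), "T" (4x4, takes a point from camera to world coordinates). Camera axes: x right, y down, z forward; pixel columns grow to the right and rows downward; lengths in m; the calibration is good to about 2 mm. A picture is of the moment at which its call begins. camera_info takes no time and is no camera call.
- ctrl.hand_in(): hands the job in, once; it reports no verdict.
The state is a dict: "time_s": time; "q": joint angles; "dq": joint speeds; "joint_efforts": joint torques, N m; "eef_pos": TCP position; "eef_rot": TCP orientation; "wrist_force": force on the tool from outside, world axes, zero at the start; "torque": the same for the moment, N m; "opening": opening from 0.0 (shut) to 1.0 (fully open).
Only numpy, scipy, OpenCV 4.12 (cv2) and the standard library are available. Lean on these libraries where they do the work, as an engineer would, in place of code of your own. Each camera call takes 0.05 s, during which the arm holds its last target. There are 200 camera calls.

## Working session

There is one attempt and no reset: what is moved stays moved. The work goes in short steps, Python scripts to look and compute and a tool call to move; the robot and the scene stay as the last step left them, time stands still between calls to the robot, and variables do not carry over. Pictures are saved under pics/ and viewed, about 8 in all and at most 12, crops included, and the job is handed in when it is done.

Besides the shell and the picture viewer there is one more tool, called by a JSON object that holds its "api" and its "payload", one argument or row to a line. step_arm: Moves the arm, as the interface text tells. Its arguments: {"type":"object","properties":{"motion":{"type":"array","items":{"type":"array","items":{"type":"number"}}}},"required":["motion"]}

```bash
mkdir -p pics; ls
cat > h.py <<'E'
import numpy as np, cv2
from bench import ctrl
from scipy.spatial.transform import Rotation as R
def snap(n,f=None):
    p,d=ctrl.camera(n)
    np.savez(f'/tmp/{n}.npz',p=p,d=d)
    if f: cv2.imwrite(f'pics/{f}.png',p[:,:,::-1])
    return p,d
def ray(n,u,v):
    i=ctrl.camera_info(n);T=np.array(i['T'])
    return T[:3,3],T[:3,:3]@np.array([(u-i['cx'])/i['fx'],(v-i['cy'])/i['fy'],1])
def plane(n,u,v,z):
    o,r=ray(n,u,v); return o+r*(z-o[2])/r[2]
def proj(n,X):
    i=ctrl.camera_info(n);T=np.array(i['T'])
    c=T[:3,:3].T@(np.array(X)-T[:3,3]);return np.array([i['fx']*c[0]/c[2]+i['cx'],i['fy']*c[1]/c[2]+i['cy']])
def cloud(n,d):
    i=ctrl.camera_info(n);T=np.array(i['T']);v,u=np.mgrid[:384,:512]
    c=np.stack([(u-i['cx'])/i['fx']*d,(v-i['cy'])/i['fy']*d,d],-1)
    return c@T[:3,:3].T+T[:3,3]
E
python3 - <<'E'
from h import *
for n in('top','side'):
    snap(n,n+'0'); i=ctrl.camera_info(n); print(n,i['fx'],np.round(i['T'],3).tolist())
o=ctrl.get_obs();print({k:np.round(v,3) for k,v in o.items()})
E
```

```text
pics
top 346.4330606058371 [[-0.015, -0.994, 0.107, 0.467], [-1.0, 0.018, 0.02, -0.021], [-0.022, -0.106, -0.994, 1.412], [0.0, 0.0, 0.0, 1.0]]
side 495.5242185340578 [[0.932, -0.276, 0.233, 0.232], [-0.361, -0.734, 0.575, -0.88], [0.012, -0.621, -0.784, 1.314], [0.0, 0.0, 0.0, 1.0]]
{'time_s': np.float64(0.1), 'q': array([-1.525,  0.181,  1.608,  0.   ,  1.354, -0.206]), 'dq': array([ 0.   , -0.001, -0.002,  0.001, -0.001,  0.   ]), 'joint_efforts': array([ 1.0000e-03, -4.4588e+01, -3.5224e+01, -0.0000e+00,  4.0000e-03,
        0.0000e+00]), 'eef_pos': array([ 0.143, -0.556,  0.23 ]), 'eef_rot': array([ 0.088,  0.702,  0.089, -0.701]), 'wrist_force': array([ 0.889,  0.453, -0.355]), 'torque': array([0.022, 0.017, 0.011]), 'opening': np.float64(1.0)}
```

View pics/top0.png

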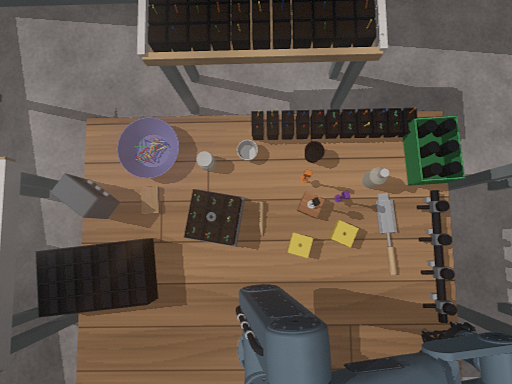

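View pics/side0.png

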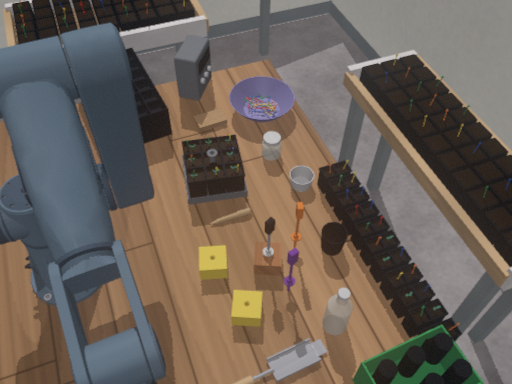

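The top view shows the tube flange at about (211,216) and the brown stand with the black-handled rod at about (312,205). The side view shows the tube at (212,153) and the rod at (270,235). The orange and purple look-alikes are close to the stand, at (299,220) and (292,268) in the side view. I'll enlarge both areas.

Run:
```python
from h import *
t=np.load('/tmp/top.npz');s=np.load('/tmp/side.npz')
def cr(p,u,v,w=60,h=50,k=6): return cv2.resize(p[v:v+h,u:u+w],None,fx=k,fy=k,interpolation=cv2.INTER_CUBIC)
a=np.hstack([cr(t['p'],290,165),cr(t['p'],183,190)]);b=np.hstack([cr(s['p'],245,205,60,90,4),cr(s['p'],180,130,60,90,4)])
b=np.hstack([b,np.zeros((360,a.shape[1]-b.shape[1],3),np.uint8)])[:290]
cv2.imwrite('pics/crop.png',np.vstack([a,b])[:,:,::-1])
for n,z,(u0,u1,v0,v1) in(('top',t,(183,245,188,246)),('top',t,(295,330,190,222)),('side',s,(262,278,215,262))):
    P=cloud(n,z['d'])[v0:v1,u0:u1].reshape(-1,3); print(n,np.percentile(P,[2,50,98],axis=0).round(3).tolist())
P=cloud('top',t['d']);print(P[216,205:218].round(3).tolist());print(P[200:208:2,306:322:2,2].round(3))
```

```text
top [[0.412, 0.084, -0.004], [0.52, 0.193, 0.091], [0.638, 0.329, 0.124]]
top [[0.499, -0.263, -0.006], [0.557, -0.185, 0.002], [0.625, -0.126, 0.224]]
side [[0.543, -0.212, -0.007], [0.575, -0.181, 0.054], [0.651, -0.022, 0.225]]
[[0.522, 0.221, 0.11], [0.523, 0.221, 0.092], [0.521, 0.211, 0.123], [0.521, 0.207, 0.13], [0.521, 0.203, 0.132], [0.521, 0.201, 0.117], [0.522, 0.199, 0.107], [0.522, 0.199, 0.089], [0.523, 0.199, 0.064], [0.521, 0.185, 0.127], [0.52, 0.18, 0.131], [0.52, 0.177, 0.128], [0.522, 0.18, 0.087]]
[[0.061 0.052 0.057 0.185 0.225 0.223 0.225 0.051]
 [0.056 0.071 0.067 0.082 0.205 0.227 0.226 0.224]
 [0.054 0.068 0.081 0.097 0.183 0.224 0.225 0.056]
 [0.053 0.053 0.072 0.071 0.066 0.061 0.054 0.054]]
```

View pics/crop.png

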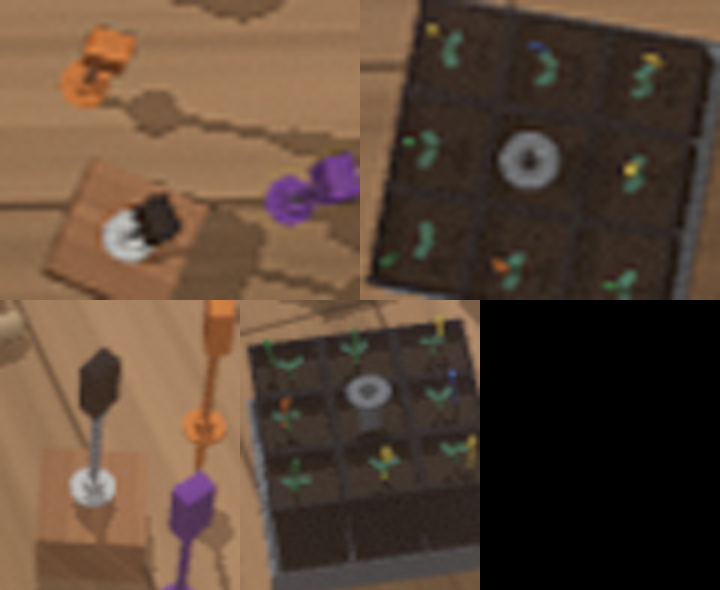

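The crops show the flange centre at about (211,216) in the top view. The black handle's yaw is similar to the stand's, turned roughly 25–30° in the image. Next I'll measure the tube flange, disc and handle from masks in both views.

```bash
cat >> h.py <<'E'
def blob(m,u0,u1,v0,v1):
    m=m.copy();k=np.zeros_like(m);k[v0:v1,u0:u1]=1;m=(m&(k>0)).astype(np.uint8)
    n,l,s,c=cv2.connectedComponentsWithStats(m);j=1+np.argmax(s[1:,4])
    cs,_=cv2.findContours((l==j).astype(np.uint8),cv2.RETR_EXTERNAL,cv2.CHAIN_APPROX_NONE);q=max(cs,key=len)
    return cv2.fitEllipse(cv2.convexHull(q)),c[j],s[j,4],cv2.minAreaRect(q)
def tri(a,b):
    (o,r),(p,s)=ray('top',*a),ray('side',*b)
    r=r/np.linalg.norm(r);s=s/np.linalg.norm(s);k=np.linalg.lstsq(np.c_[r,-s],p-o,rcond=None)[0]
    x,y=o+k[0]*r,p+k[1]*s;return (x+y)/2,np.linalg.norm(x-y)
E
python3 - <<'E'
from h import *
t=np.load('/tmp/top.npz');s=np.load('/tmp/side.npz')
res={}
for n,z,tw,dw,hw in(('top',t,(200,222,206,228),(303,322,194,212),(308,322,192,210)),('side',s,(203,222,145,162),(258,278,243,260),(262,277,214,240))):
    p=z['p'].astype(int);mx,mn=p.max(2),p.min(2)
    gray=(mx-mn<25)&(mx>85)
    e=blob(gray,*tw);x=plane(n,*e[0][0],0.128);print(n,'tube',np.round(e[0],1) if 0 else e[0],e[2],x.round(4));res[n,'t']=e[0][0]
    w=(mn>130)&(mx-mn<50)
    e=blob(w,*dw);x=plane(n,*e[0][0],0.068);print(n,'disc',e[0],e[2],x.round(4));res[n,'d']=e[0][0]
    b=(mx<75)
    e=blob(b,*hw);print(n,'hand',e[0],e[2],e[3],plane(n,*e[1],0.2 if n=='side' else .21).round(4));res[n,'h']=e[1]
for k in'tdh':print(k,tri(res['top',k],res['side',k]))
# stand top face and handle yaw from cloud
P=cloud('top',t['d']);R_=P[185:225,290:335]
m=(R_[...,2]>.218)&(R_[...,2]<.232);pp=t['p'][185:225,290:335].astype(int);m&=pp.max(2)<85
q=R_[m][:,:2]*1000;print('handle top',len(q),cv2.minAreaRect(q.astype(np.float32)),q.mean(0))
m=(R_[...,2]>.048)&(R_[...,2]<.06);q=R_[m][:,:2]*1000;print('stand',cv2.minAreaRect(q.astype(np.float32)))
P=cloud('side',s['d'])[205:285,245:300];m=(P[...,2]>.05)&(P[...,2]<.06);q=P[m][:,:2]*1000;print('stand s',len(q),cv2.minAreaRect(q.astype(np.float32)))
E
```

```text
top tube ((210.79071044921875, 216.1448516845703), (8.638875007629395, 9.477679252624512), 84.5671157836914) 61 [0.5202 0.1965 0.128 ]
top disc ((310.8259582519531, 203.745849609375), (7.546136379241943, 7.948893070220947), 98.32723999023438) 38 [ 0.5644 -0.1823  0.068 ]
top hand ((315.7347717285156, 201.4633331298828), (6.773519992828369, 7.423893451690674), 0.9043349623680115) 42 ((315.5, 201.50003051757812), (6.7082037925720215, 5.81377649307251), 63.43495178222656) [ 0.5614 -0.1823  0.21  ]
side tube ((211.72174072265625, 152.51724243164062), (7.755932331085205, 10.333052635192871), 83.01337432861328) 62 [0.517  0.1917 0.128 ]
side disc ((267.8800048828125, 250.96083068847656), (8.7826566696167, 11.32086181640625), 89.75331115722656) 68 [ 0.5625 -0.1855  0.068 ]
side hand ((269.1247863769531, 225.38111877441406), (9.892199516296387, 15.419677734375), 13.408077239990234) 117 ((269.5, 225.5), (15.0, 9.0), 90.0) [ 0.5615 -0.1855  0.2   ]
t (array([0.51964141, 0.19799264, 0.12072156]), np.float64(0.001860387499727462))
d (array([ 0.56432944, -0.18279982,  0.06289384]), np.float64(0.0009409692795174192))
h (array([ 0.56233935, -0.18393175,  0.19740593]), np.float64(0.00018112831283238114))
handle top 31 ((563.3049926757812, -183.79119873046875), (24.521060943603516, 14.320547103881836), 25.508604049682617) [ 562.71152415 -183.46613732]
stand ((563.7357788085938, -185.31187438964844), (80.10501098632812, 79.77494049072266), 65.33948516845703)
stand s 570 ((580.960205078125, -200.65866088867188), (181.48475646972656, 128.32786560058594), 61.14638900756836)
```

```bash
cat >> h.py <<'E'
def go(pos,yaw,P0=None,R0=None):
    "tool-frame shift (mm) and turn (deg) to put TCP at pos, tool down, tool y at yaw deg"
    o=ctrl.get_obs();P0=o['eef_pos'] if P0 is None else np.array(P0)
    if R0 is None: w=o['eef_rot'];R0=R.from_quat([w[1],w[2],w[3],w[0]])
    a=np.radians(yaw);x=np.array([0,0,-1.]);y=np.array([np.cos(a),np.sin(a),0])
    Rt=R.from_matrix(np.c_[x,y,np.cross(x,y)])
    return (R0.inv().apply(np.array(pos)-P0)*1000).round(2).tolist(),np.degrees((R0.inv()*Rt).as_rotvec()).round(2).tolist()
def st():
    o=ctrl.get_obs();w=o['eef_rot'];M=R.from_quat([w[1],w[2],w[3],w[0]]).as_matrix()
    print('t',round(float(o['time_s']),2),'tcp',np.round(np.array(o['eef_pos'])*1000,2),'x',M[:,0].round(4),'yaw',np.degrees(np.arctan2(M[1,1],M[0,1])).round(2),'F',np.round(o['wrist_force'],2),'T',np.round(o['torque'],3),'open',o['opening'],'q',np.round(o['q'],2))
E
python3 - <<'E'
from h import *
t=np.load('/tmp/top.npz');s=np.load('/tmp/side.npz')
Q=[]
for n,z in(('top',t),('side',s)):
    P=cloud(n,z['d']);m=(z['p'].max(2)<80)&(P[...,2]>.178)&(P[...,2]<.232)&(np.hypot(P[...,0]-.563,P[...,1]+.184)<.03)
    q=P[m];print(n,len(q),cv2.minAreaRect((q[:,:2]*1000).astype(np.float32)));Q.append(q)
q=np.vstack(Q);print(cv2.minAreaRect((q[:,:2]*1000).astype(np.float32)))
q=Q[1];c=q[:,:2]-[.563,-.184]
# extents over angle
for a in range(0,180,10):
    d=c@[np.cos(np.radians(a)),np.sin(np.radians(a))]*1000;print(a,np.percentile(d,[3,97]).round(1),end='; ')
print()
st();st();st()
for y in(-60,-65,115): print(y,go([.563,-.184,.32],y))
E
```

```text
top 40 ((562.19677734375, -183.23854064941406), (22.999069213867188, 13.168914794921875), 25.058141708374023)
side 119 ((560.130615234375, -189.7243194580078), (24.1190242767334, 18.76629066467285), 14.876119613647461)
((561.966552734375, -187.62271118164062), (27.29896354675293, 20.695837020874023), 25.523632049560547)
0 [-14.1   8.2]; 10 [-14.5   7.5]; 20 [-15.2   6.3]; 30 [-15.9   4.9]; 40 [-16.5   4.5]; 50 [-17.   4.]; 60 [-17.3   3.2]; 70 [-17.    3.2]; 80 [-16.4   3. ]; 90 [-15.3   3.2]; 100 [-14.1   3.9]; 110 [-12.4   4.1]; 120 [-11.6   6. ]; 130 [-11.3   8. ]; 140 [-11.5  10. ]; 150 [-10.6  11.6]; 160 [-9.3 12.8]; 170 [-8.6 13.6]; 
t 0.1 tcp [ 143.27 -556.37  230.49] x [-1.0e-04  1.6e-03 -1.0e+00] yaw -75.57 F [ 0.89  0.45 -0.35] T [0.022 0.017 0.011] open 1.0001524211881039 q [-1.53  0.18  1.61  0.    1.35 -0.21]
t 0.1 tcp [ 143.27 -556.37  230.49] x [-1.0e-04  1.6e-03 -1.0e+00] yaw -75.57 F [ 0.89  0.45 -0.35] T [0.022 0.017 0.011] open 1.0001524211881039 q [-1.53  0.18  1.61  0.    1.35 -0.21]
t 0.1 tcp [ 143.27 -556.37  230.49] x [-1.0e-04  1.6e-03 -1.0e+00] yaw -75.57 F [ 0.89  0.45 -0.35] T [0.022 0.017 0.011] open 1.0001524211881039 q [-1.53  0.18  1.61  0.    1.35 -0.21]
-60 ([-88.96, -256.18, -499.3], [-15.57, -0.03, 0.08])
-65 ([-88.96, -256.18, -499.3], [-10.57, -0.03, 0.08])
115 ([-88.96, -256.18, -499.3], [169.43, 0.13, 0.04])
```

{"api": "step_arm", "payload": {
  "motion": [
    [-45,0,0,0,0,0,0],
    [-90,0,0,0,0,0,0],
    [-90,-256,-499,-10.5,0,0,0],
    [-90,-256,-499,-10.5,0,0,0],
    [-90,-256,-499,-10.5,0,0,0],
    [-90,-256,-499,-10.5,0,0,0],
    [-90,-256,-499,-10.5,0,0,0],
    [-90,-256,-499,-10.5,0,0,0],
    [-90,-256,-499,-10.5,0,0,0],
    [-90,-256,-499,-10.5,0,0,0]
  ]
}}

```text
time_s: 1.35
eef_pos: [0.5184, -0.2233, 0.321]
eef_rot: [-0.153, -0.69, -0.153, 0.691]
wrist_force: [-0.1, -1.3, -0.1]
opening: 0.999
```

{"api": "step_arm", "payload": {
  "motion": [
    [-90,-256,-499,-10.5,0,0,0]
  ]
}}

```text
time_s: 1.48
eef_pos: [0.556, -0.1745, 0.3298]
eef_rot: [-0.216, -0.673, -0.217, 0.674]
wrist_force: [-0.0, -0.8, -0.0]
opening: 0.998
```

{"api": "step_arm", "payload": {
  "motion": [
    [0,0,0,0,0,0,0],
    [0,0,0,0,0,0,0]
  ]
}}

```text
time_s: 1.72
eef_pos: [0.5549, -0.1761, 0.3306]
eef_rot: [-0.215, -0.673, -0.215, 0.674]
wrist_force: [-0.8, -0.5, -0.7]
opening: 0.998
```

Run:
```python
from h import *
st()
print(go([.563,-.184,.32],-65)); snap('top');snap('side')
t=np.load('/tmp/top.npz');s=np.load('/tmp/side.npz')
cv2.imwrite('pics/ap.png',np.hstack([cv2.resize(t['p'][140:260,260:360],None,fx=4,fy=4),cv2.resize(s['p'][150:270,220:320],None,fx=4,fy=4)])[:,:,::-1])
```

```text
t 1.73 tcp [ 554.92 -176.07  330.56] x [-1.3e-03  1.0e-04 -1.0e+00] yaw -54.56 F [-0.77 -0.54 -0.67] T [-0.028  0.015  0.017] open 0.9983234685114655 q [-0.51  0.13  1.46 -0.    1.55  0.44]
([10.55, 11.15, -1.99], [10.44, 0.06, 0.04])
```

View pics/ap.png

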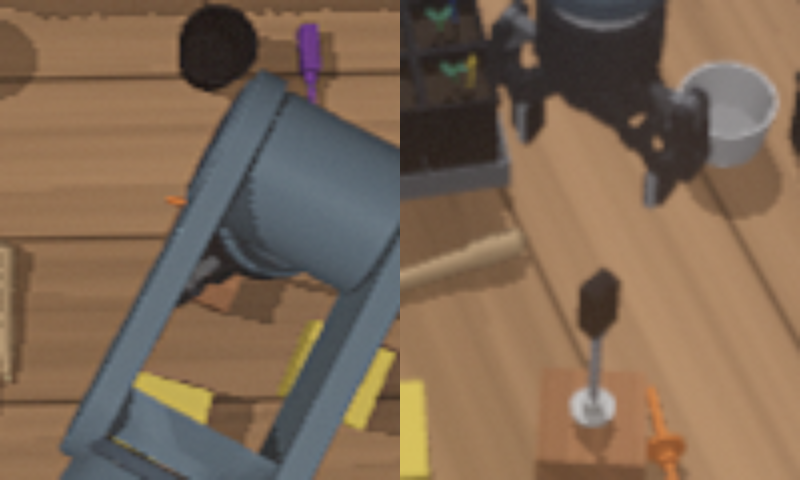

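The arm now hides the stand in the top view, and the side view shows the rod undisturbed at about (370,226). The look-alikes aren't where they were, so I'll check the whole side picture.

Run:
```python
from h import *
t=np.load('/tmp/top.npz')['p'];s=np.load('/tmp/side.npz')['p']
cv2.imwrite('pics/full.png',np.vstack([cv2.resize(s,(720,540))[120:480],cv2.resize(t,(600,450))[120:350,100:].repeat(1,0) if 0 else cv2.resize(t[100:260,80:440],(720,320))[:230]])[:,:,::-1])
```

```text
(no output)
```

View pics/full.png

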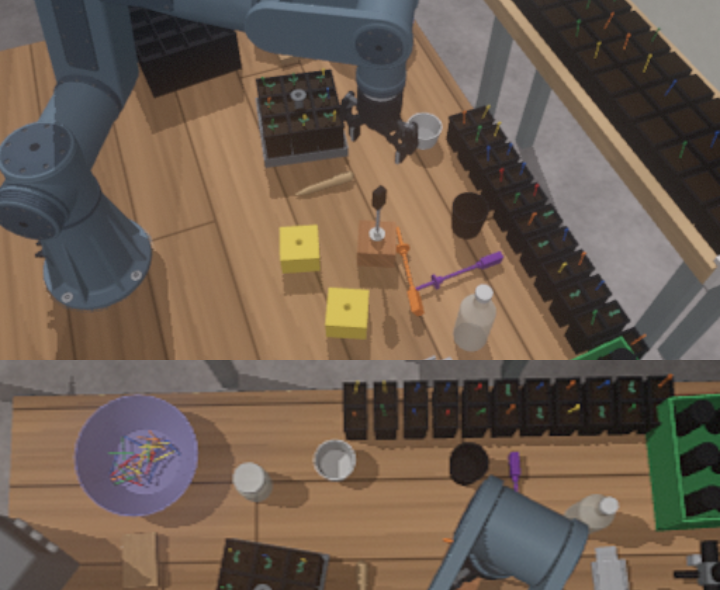

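Both look-alikes have toppled. They were free-standing, and my path stayed above z = 0.32 m while they top out around 0.22 m, so the arm did not hit them. The rod and the stand are clear. I'll check the gripper alignment against calibration, then descend.

Run:
```python
from h import *
st();o=ctrl.get_obs();w=o['eef_rot'];Rr=R.from_quat([w[1],w[2],w[3],w[0]])
print('tcp px',proj('side',o['eef_pos']), [proj('side',o['eef_pos']+Rr.apply([-.013,s*.0425,0])).round(1) for s in(1,-1)])
print('rod px',proj('side',[.563,-.184,.2]),proj('side',[.563,-.184,.225]))
s=np.load('/tmp/side.npz');p=s['p'].astype(int)
e=blob(p.max(2)<80,262,278,214,240);print(e[1],e[3]);print(go([.563,-.184,.24],-65,R0=Rr))
```

```text
t 1.82 tcp [ 554.42 -177.2   330.65] x [-1.e-03  2.e-04 -1.e+00] yaw -54.69 F [ 0.21  0.35 -0.7 ] T [-0.013  0.021  0.006] open 0.9977364992101173 q [-0.51  0.13  1.46 -0.    1.55  0.44]
tcp px [267.31791261 194.34988095] [array([282. , 198.7]), array([253.3, 183.8])]
rod px [269.53286193 224.89941116] [269.88403578 219.60477984]
[268.99152542 225.63559322] ((269.0, 226.0), (16.0, 8.0), 90.0)
([90.64, 10.58, -3.13], [10.31, 0.05, 0.04])
```

{"api": "step_arm", "payload": {
  "motion": [
    [30,11,-3,5,0,0,0],
    [60,11,-3,10.3,0,0,0],
    [90,11,-3,10.3,0,0,0],
    [90,11,-3,10.3,0,0,0],
    [90,11,-3,10.3,0,0,0]
  ]
}}

```text
time_s: 2.45
eef_pos: [0.5641, -0.1847, 0.2425]
eef_rot: [0.154, 0.691, 0.153, -0.69]
wrist_force: [0.4, 0.6, -0.1]
opening: 1.0
```

Run:
```python
from h import *
st(); P=[]
for k in range(3): p,d=snap('side'); o=ctrl.get_obs();P.append(o['eef_pos'])
print(np.round(P,4), go([.5625,-.184,.181],-65,P0=np.mean(P,0)))
cv2.imwrite('pics/desc.png',cv2.resize(p[170:270,220:320],None,fx=6,fy=6)[:,:,::-1])
```

```text
t 2.45 tcp [ 564.09 -184.67  242.49] x [ 1.2e-03 -7.0e-04 -1.0e+00] yaw -64.96 F [ 0.44  0.58 -0.09] T [-0.032  0.02  -0.015] open 1.000461674417012 q [-0.52  0.21  1.55 -0.    1.38  0.62]
[[ 0.5645 -0.1847  0.2431]
 [ 0.5646 -0.1845  0.2432]
 [ 0.5647 -0.1843  0.2431]] ([62.09, -1.47, 1.81], [0.1, -0.1, -0.14])
```

View pics/desc.png

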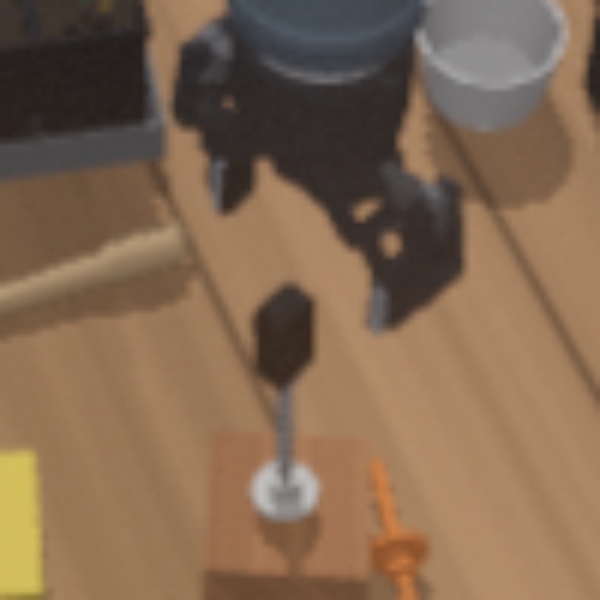

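The side view shows the handle at about (283,335) in the crop, lined up midway under the open fingers, and the rod is upright. I'll descend and pre-close.

{"api": "step_arm", "payload": {
  "motion": [
    [30,-1.5,1.5,0,0,0,0],
    [60,-1.5,1.5,0,0,0,0],
    [60,-1.5,1.5,0,0,0,0],
    [60,-1.5,1.5,0,0,0,150],
    [60,-1.5,1.5,0,0,0,150],
    [60,-1.5,1.5,0,0,0,150],
    [60,-1.5,1.5,0,0,0,150]
  ]
}}

```text
time_s: 3.48
eef_pos: [0.5622, -0.1829, 0.1817]
eef_rot: [0.154, 0.69, 0.154, -0.69]
wrist_force: [-0.1, -0.3, 0.1]
opening: 0.411
```

Run:
```python
from h import *
st(); p,d=snap('side'); st()
cv2.imwrite('pics/pre.png',cv2.resize(p[190:270,230:310],None,fx=7,fy=7,interpolation=2)[:,:,::-1])
```

```text
t 3.48 tcp [ 562.23 -182.94  181.74] x [ 7.e-04 -4.e-04 -1.e+00] yaw -64.87 F [-0.06 -0.27  0.14] T [-0.02   0.019 -0.001] open 0.4107994420391843 q [-0.52  0.26  1.61 -0.    1.27  0.62]
t 3.52 tcp [ 562.14 -182.9   181.59] x [ 5.e-04 -3.e-04 -1.e+00] yaw -64.87 F [1.05 0.49 0.05] T [-0.074  0.036 -0.072] open 0.4085632533993002 q [-0.52  0.26  1.61 -0.    1.27  0.62]
```

View pics/pre.png

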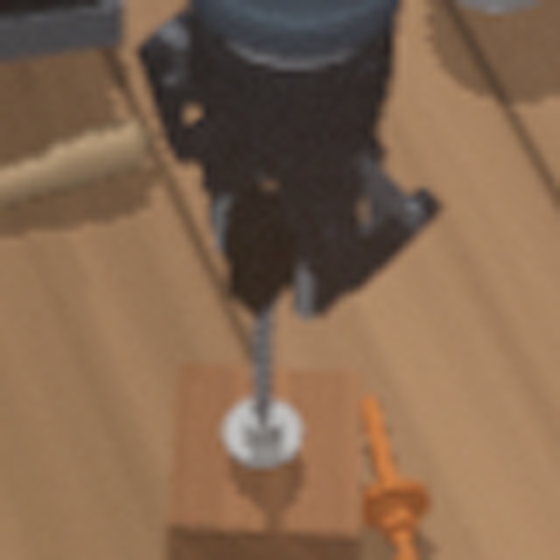

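The handle sits between the pads at (262,245) in the crop. I'll close gradually.

{"api": "step_arm", "payload": {
  "motion": [
    [0,0,0,0,0,0,190],
    [0,0,0,0,0,0,190],
    [0,0,0,0,0,0,190]
  ]
}}

```text
time_s: 3.9
eef_pos: [0.562, -0.1828, 0.1811]
eef_rot: [-0.154, -0.69, -0.154, 0.69]
wrist_force: [0.2, -0.2, -0.2]
opening: 0.255
```

{"api": "step_arm", "payload": {
  "motion": [
    [0,0,0,0,0,0,199],
    [0,0,0,0,0,0,199]
  ]
}}

```text
time_s: 4.15
eef_pos: [0.562, -0.1828, 0.1812]
eef_rot: [0.154, 0.69, 0.154, -0.69]
wrist_force: [-0.3, 0.3, -0.6]
opening: 0.219
```

{"api": "step_arm", "payload": {
  "motion": [
    [0,0,0,0,0,0,215],
    [0,0,0,0,0,0,215],
    [0,0,0,0,0,0,215]
  ]
}}

```text
time_s: 4.53
eef_pos: [0.5621, -0.1829, 0.1813]
eef_rot: [0.154, 0.69, 0.154, -0.69]
wrist_force: [0.3, -1.3, -0.0]
opening: 0.202
```

Run:
```python
from h import *
st();snap('side');st();snap('side');st()
```

```text
t 4.53 tcp [ 562.12 -182.92  181.3 ] x [ 3.e-04 -2.e-04 -1.e+00] yaw -64.87 F [ 0.29 -1.3  -0.  ] T [-0.119 -0.163 -0.005] open 0.20232782250763245 q [-0.52  0.26  1.61 -0.    1.26  0.62]
t 4.58 tcp [ 562.15 -182.93  181.31] x [ 4.e-04 -2.e-04 -1.e+00] yaw -64.87 F [ 0.56 -0.95  0.73] T [-0.099 -0.195  0.034] open 0.20244815804088043 q [-0.52  0.26  1.61  0.    1.26  0.62]
t 4.62 tcp [ 562.12 -182.91  181.29] x [ 3.e-04 -2.e-04 -1.e+00] yaw -64.87 F [ 0.67 -0.85  0.92] T [-0.203 -0.187 -0.021] open 0.20258064242100485 q [-0.52  0.26  1.61  0.    1.26  0.62]
```

{"api": "step_arm", "payload": {
  "motion": [
    [-5,0,0,0,0,0,230],
    [-12,0,0,0,0,0,230],
    [-20,0,0,0,0,0,230],
    [-30,0,0,0,0,0,230],
    [-40,0,0,0,0,0,230],
    [-50,0,0,0,0,0,230]
  ]
}}

```text
time_s: 5.38
eef_pos: [0.562, -0.1828, 0.2321]
eef_rot: [0.154, 0.69, 0.154, -0.69]
wrist_force: [0.2, 0.3, -1.6]
opening: 0.197
```

{"api": "step_arm", "payload": {
  "motion": [
    [-20,0,0,0,0,0,230],
    [-50,0,0,0,0,0,230],
    [-80,0,0,0,0,0,230],
    [-100,0,0,0,0,0,230],
    [-100,0,0,0,0,0,230],
    [-100,0,0,0,0,0,230]
  ]
}}

```text
time_s: 6.12
eef_pos: [0.5616, -0.1826, 0.3302]
eef_rot: [-0.153, -0.69, -0.154, 0.691]
wrist_force: [0.2, -0.3, -1.8]
opening: 0.203
```

Run:
```python
from h import *
p,d=snap('side'); P=[];F=[]
for k in range(3): snap('top');o=ctrl.get_obs();P.append(o['eef_pos']);F.append(np.r_[o['wrist_force'],o['torque']])
st();print(np.mean(P,0).round(4),np.mean(F,0).round(2))
T=np.mean(P,0);print('pred tip',proj('side',T-[0,0,.1713]),'disc',proj('side',T-[0,0,.1713-.055]),'grip',proj('side',T+[0,0,.019]))
print(go([.519,.194,T[2]],-65,P0=T),go([.519,.194,T[2]],-65+45,P0=T))
for X in ([.562,-.183,.055],[.52,.196,.128],[.518,.193,.128]):print(X,proj('side',X),proj('top',X))
cv2.imwrite('pics/lift.png',cv2.resize(p[150:270,220:320],None,fx=5,fy=5,interpolation=2)[:,:,::-1])
```

```text
t 6.33 tcp [ 561.58 -182.61  329.95] x [-0.0018  0.001  -1.    ] yaw -64.88 F [-0.15 -0.37 -1.19] T [0.029 0.021 0.044] open 0.20535894561416523 q [-0.52  0.15  1.44  0.    1.55  0.62]
[ 0.5615 -0.1826  0.3298] [-0.34  0.02 -1.38  0.02  0.01  0.03]
pred tip [268.27842679 233.12053008] disc [269.00517233 221.81944074] grip [271.00907893 190.65815194]
([0.46, -358.98, -121.42], [0.12, 0.07, 0.1]) ([0.46, -358.98, -121.42], [-44.88, 0.03, 0.12])
[0.562, -0.183, 0.055] [267.2403877  252.64381373] [310.62660085 204.60571567]
[0.52, 0.196, 0.128] [212.18336113 151.3648342 ] [210.92847104 216.20606748]
[0.518, 0.193, 0.128] [211.8878676  152.15525239] [211.73385138 216.73256752]
```

View pics/lift.png

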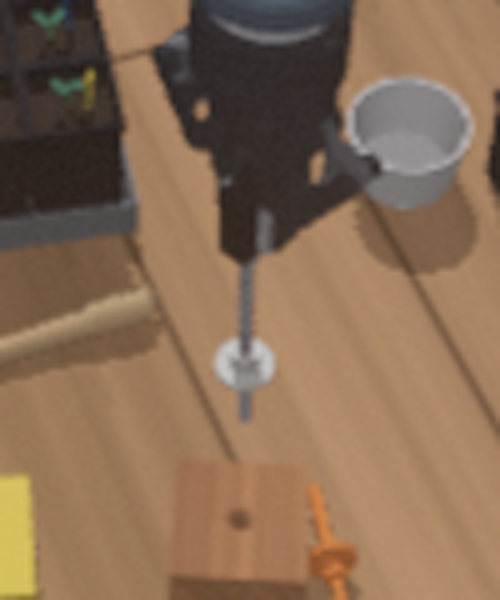

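The lifted rod hangs straight, with the tip at side px (268.8,234.2) and the hole at (267.7,253.7). Both are offset from forward kinematics by about (+0.4,+1.0) px, so I'll apply that camera bias to the tube position.

Run:
```python
from h import *
b=np.array([310.826,203.746])-proj('top',[.5621,-.1829,.068]);print('top bias',b)
bs=np.array([267.88,250.96])-proj('side',[.5621,-.1829,.067]);print('side bias disc',bs)
print(plane('top',210.79-b[0],216.14-b[1],.128),plane('side',211.72-.4,152.52-1.0,.128),plane('side',211.72-bs[0],152.52-bs[1],.128))
s=np.load('/tmp/side.npz');p=s['p'].astype(int);mx,mn=p.max(2),p.min(2)
e=blob((mx-mn<25)&(mx>85),203,222,145,162);print(e[0])
t=np.load('/tmp/top.npz');p=t['p'].astype(int);mx,mn=p.max(2),p.min(2)
e=blob((mx-mn<25)&(mx>85),200,222,206,228);print(e[0])
```

```text
top bias [-0.16764498 -0.59239349]
side bias disc [0.48160565 0.4988877 ]
[0.51804747 0.1958906  0.128     ] [0.51715181 0.19633075 0.128     ] [0.51620807 0.1943074  0.128     ]
((211.81170654296875, 152.5587921142578), (7.7636308670043945, 10.504255294799805), 86.10061645507812)
((210.83140563964844, 216.203125), (8.436392784118652, 9.552335739135742), 79.77262115478516)
```

{"api": "step_arm", "payload": {
  "motion": [
    [0,-20,-7,0,0,0,230],
    [0,-65,-21,0,0,0,230],
    [0,-115,-38,0,0,0,230],
    [0,-165,-55,0,0,0,230],
    [0,-215,-71,0,0,0,230],
    [0,-265,-88,0,0,0,230],
    [0,-310,-103,0,0,0,230],
    [0,-345,-114,0,0,0,230],
    [0,-361.5,-120,0,0,0,230],
    [0,-361.5,-120,0,0,0,230]
  ]
}}

```text
time_s: 7.58
eef_pos: [0.5166, 0.1964, 0.331]
eef_rot: [-0.155, -0.69, -0.155, 0.69]
wrist_force: [0.8, -0.6, -1.2]
opening: 0.204
```

{"api": "step_arm", "payload": {
  "motion": [
    [0,0,0,0,0,0,230],
    [0,0,0,0,0,0,230]
  ]
}}

```text
time_s: 7.82
eef_pos: [0.5175, 0.1942, 0.3311]
eef_rot: [-0.153, -0.69, -0.153, 0.69]
wrist_force: [-0.0, 0.2, -2.2]
opening: 0.2
```

Run:
```python
from h import *
p,d=snap('side'); P=[]
for k in range(2): t,_=snap('top');o=ctrl.get_obs();P.append(o['eef_pos'])
snap('side');st();T=np.mean(P,0)
print('T',T.round(4),'pred tip',proj('side',T-[0,0,.1713]),'disc',proj('side',T-[0,0,.1713-.055]),'top tip',proj('top',T-[0,0,.1713]))
cv2.imwrite('pics/tube.png',np.hstack([cv2.resize(p[100:180,172:252],None,fx=7,fy=7,interpolation=2),cv2.resize(t[190:240,190:230],None,fx=5,fy=5,interpolation=2).repeat(1,0)[:].copy() if 0 else np.zeros((560,10,3),np.uint8)])[:,:,::-1])
```

```text
t 8.03 tcp [517.34 194.74 331.19] x [-0.e+00 -1.e-04 -1.e+00] yaw -64.94 F [ 0.14 -0.52 -0.85] T [-0.041 -0.024 -0.022] open 0.2007636085543402 q [ 0.15  0.06  1.54 -0.    1.54  1.28]
T [0.5174 0.1945 0.3312] pred tip [211.03749681 145.07573249] disc [210.07093073 132.82153342] top tip [209.85129896 216.56951874]
```

View pics/tube.png

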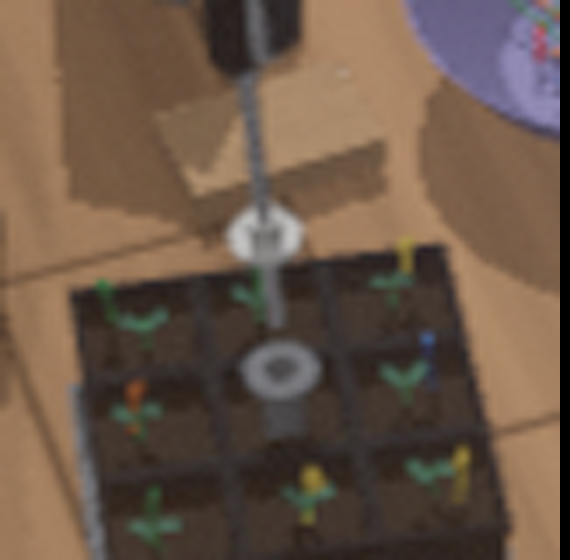

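The side view shows the tip just above and slightly left of the flange mouth: tip at about (211,146), flange at about (211.7,152.5). I'll measure the rod line to sub-pixel precision by differencing against the first picture.

```bash
cat >> h.py <<'E'
def rodline(p,v0,v1,u0,u1):
    bg=cv2.imread('pics/side0.png')[:,:,::-1].astype(float)
    D=np.abs(p.astype(float)-bg).sum(2);out=[]
    for v in range(v0,v1):
        w=D[v,u0:u1].copy();w[w<40]=0
        if w.sum()>150: out.append((v,round(float((w*np.arange(u0,u1)).sum()/w.sum()),2),int(w.sum()),int((w>0).sum())))
    return out
E
python3 - <<'E'
from h import *
p=np.load('/tmp/side.npz')['p'];o=ctrl.get_obs();T=np.array([.5174,.1945,.3312])
for r in rodline(p,112,152,203,220):
    v=r[0]
    z=min(np.arange(-.02,.2,.0005),key=lambda z:abs(proj('side',T+[0,0,z-.1713])[1]-v))
    print(r,'pred u',proj('side',T+[0,0,z-.1713])[0].round(2),'h',round(z,4),end=' | ')
bg=cv2.imread('pics/side0.png').astype(int)[:,:,::-1]
print();print(p[148:158,204:220].max(2))
t=np.load('/tmp/top.npz')['p'];print(t[210:223,203:219].max(2))
E
```

```text
(112, 207.47, 160, 2) pred u 208.42 h 0.142 | (113, 207.17, 197, 3) pred u 208.5 h 0.138 | (114, 207.15, 207, 3) pred u 208.58 h 0.134 | (115, 207.05, 292, 3) pred u 208.66 h 0.13 | (116, 207.45, 280, 4) pred u 208.73 h 0.126 | (117, 207.51, 304, 4) pred u 208.81 h 0.122 | Traceback (most recent call last):
  File "<stdin>", line 5, in <module>
  File "<stdin>", line 5, in <lambda>
  File "h.py", line 15, in proj
    i=ctrl.camera_info(n);T=np.array(i['T'])
ValueError: time passes only in moves, steps and waits
```

```bash
sed -i 's/^def ray/from functools import lru_cache\ninfo=lru_cache(None)(lambda n: ctrl.camera_info(n))\ndef ray/; s/i=ctrl.camera_info(n)/i=info(n)/' h.py
cat > m.py <<'E'
from h import *
import sys
p=np.load('/tmp/side.npz')['p'];T=np.array([float(a) for a in sys.argv[1:4]])
zs=np.arange(-.01,.16,.001);pr=np.array([proj('side',T+[0,0,z-.1713]) for z in zs])
L=[]
for v,u,s,n in rodline(p,112,156,203,220):
    h=np.interp(-v,-pr[:,1],zs) if pr[0,1]<pr[-1,1] else np.interp(-v,(-pr[:,1]),zs)
    L.append((v,u,s,n,round(u-np.interp(h,zs,pr[:,0]),2),round(h*1000)))
for l in L:print(*l,end=' | ')
L=np.array(L);k=(L[:,5]>4)&(L[:,5]<140)&((L[:,5]<48)|(L[:,5]>80));f=np.polyfit(L[k,5],L[k,4],1);print('\nfit du(h)=%.2f %+.4f*h'%(f[1],f[0]))
E
python3 m.py .5174 .1945 .3312
python3 - <<'E'
import numpy as np
p=np.load('/tmp/side.npz')['p'];print(p[144:158,204:220].max(2))
E
```

```text
112 207.47 160 2 -0.95 142 | 113 207.17 197 3 -1.33 138 | 114 207.15 207 3 -1.43 134 | 115 207.05 292 3 -1.61 130 | 116 207.45 280 4 -1.29 126 | 117 207.51 304 4 -1.31 122 | 118 207.76 263 3 -1.13 118 | 119 207.9 278 3 -1.07 114 | 120 208.0 302 3 -1.05 109 | 121 207.92 257 3 -1.21 105 | 122 207.98 298 3 -1.23 101 | 123 208.17 260 3 -1.12 97 | 124 208.4 297 4 -0.97 93 | 128 209.69 233 4 0.01 76 | 129 209.91 706 6 0.15 72 | 130 209.62 1643 8 -0.22 67 | 131 209.38 2386 10 -0.54 63 | 132 209.25 2152 12 -0.75 59 | 133 208.9 1859 12 -1.18 54 | 134 208.91 1597 12 -1.25 50 | 135 208.51 1260 11 -1.73 45 | 136 208.93 756 8 -1.38 41 | 137 209.56 436 6 -0.83 37 | 138 210.08 420 3 -0.39 32 | 139 210.04 395 3 -0.51 28 | 140 209.95 261 3 -0.68 23 | 142 211.0 227 3 0.21 14 | 143 210.56 340 4 -0.31 10 | 144 210.85 305 3 -0.1 5 | 145 210.87 269 3 -0.16 0 | 146 210.59 153 2 -0.51 -4 | 
fit du(h)=-0.37 -0.0078*h
[[ 62  67  66  66  68  74  87  99  82  67  66  68  67  61  57  58]
 [ 66  66  69  65  67  77  89  99  79  66  67  66  66  60  53  56]
 [ 66  67  67  67  60  52  74  89  76  65  66  66  66  59  54  56]
 [ 66  68  68  65  60  55  64  67  64  68  67  66  68  67  61  55]
 [ 65  66  65  63  58  54  66  80  80  82  75  67  65  66  64  57]
 [ 69  65  57  49  65  85  99 111 111 111 102  85  69  62  62  58]
 [ 65  59  52  72 106 127 123 119 116 120 123 119  93  59  52  54]
 [ 55  57  66 104 127 122 106  87  85  96 116 127 115  77  44  48]
 [ 54  48  78 114 128 110  77  77  80  80 104 126 124  98  43  49]
 [ 43  42  67 107 126 117  93  76  79  92 114 125 119  85  48  51]
 [ 41  45  58  97 122 126 114  96  99 116 126 122 107  73  48  53]
 [ 50  46  52  72 105 121 123 123 124 121 120 108  77  56  54  52]
 [ 52  51  48  55  72  92 104 111 112 100  88  73  62  67  65  63]
 [ 54  52  54  61  68  68  77  75  78  73  69  68  67  69  67  67]]
```

The image slope suggests the rod is tilted 1–2° in the grip, but that could also be camera roll. A half turn about the vertical will separate the two.

{"api": "step_arm", "payload": {
  "motion": [
    [0,0,0,-10,0,0,230],
    [0,0,0,-20,0,0,230],
    [0,0,0,-30,0,0,230],
    [0,0,0,-40,0,0,230],
    [0,0,0,-50,0,0,230],
    [0,0,0,-60,0,0,230],
    [0,0,0,-70,0,0,230],
    [0,0,0,-80,0,0,230],
    [0,0,0,-90,0,0,230],
    [0,0,0,-90,0,0,230]
  ]
}}

```text
time_s: 9.28
eef_pos: [0.5172, 0.1951, 0.3312]
eef_rot: [0.596, 0.38, 0.596, -0.38]
wrist_force: [0.2, -0.5, -0.8]
opening: 0.203
```

{"api": "step_arm", "payload": {
  "motion": [
    [0,0,0,-10,0,0,230],
    [0,0,0,-20,0,0,230],
    [0,0,0,-30,0,0,230],
    [0,0,0,-40,0,0,230],
    [0,0,0,-50,0,0,230],
    [0,0,0,-60,0,0,230],
    [0,0,0,-70,0,0,230],
    [0,0,0,-80,0,0,230],
    [0,0,0,-90,0,0,230],
    [0,0,0,-90,0,0,230]
  ]
}}

```text
time_s: 10.52
eef_pos: [0.5172, 0.1953, 0.3312]
eef_rot: [0.691, -0.152, 0.691, 0.152]
wrist_force: [0.0, -0.1, -1.7]
opening: 0.206
```

{"api": "step_arm", "payload": {
  "motion": [
    [0,0,0,0,0,0,230],
    [0,0,0,0,0,0,230],
    [0,0,0,0,0,0,230]
  ]
}}

```text
time_s: 10.9
eef_pos: [0.5171, 0.1954, 0.3312]
eef_rot: [0.69, -0.153, 0.69, 0.153]
wrist_force: [0.6, -0.0, -1.5]
opening: 0.203
```

```bash
cp /tmp/side.npz /tmp/sideA.npz
python3 - <<'E'
from h import *
P=[]
for k in range(3): p,d=snap('side');P.append(ctrl.get_obs()['eef_pos'])
T=np.mean(P,0);st();print(T.round(4));open('/tmp/T','w').write(' '.join(map(str,T)))
E
python3 m.py $(cat /tmp/T)
python3 - <<'E'
import numpy as np
p=np.load('/tmp/side.npz')['p'];print(p[142:150,204:220].max(2))
E
```

```text
t 11.05 tcp [517.16 195.41 331.2 ] x [ 0.  0. -1.] yaw 115.09 F [-0.6   0.28 -2.03] T [0.017 0.03  0.004] open 0.2040302647913928 q [ 0.15  0.06  1.54  0.    1.54 -1.86]
[0.5172 0.1954 0.3312]
112 210.03 267 3 1.77 141 | 113 210.04 277 3 1.7 137 | 114 210.1 297 3 1.68 133 | 115 210.03 330 3 1.53 129 | 116 210.0 239 3 1.42 125 | 117 210.04 254 3 1.38 121 | 118 210.17 260 3 1.43 117 | 119 210.15 259 3 1.33 113 | 120 210.15 269 3 1.25 109 | 121 210.2 264 3 1.22 105 | 122 210.21 252 3 1.15 100 | 123 210.26 286 3 1.12 96 | 124 210.05 211 3 0.84 92 | 127 210.53 229 4 1.08 79 | 128 210.76 892 6 1.23 75 | 129 210.61 1743 10 1.0 71 | 130 210.49 2363 10 0.8 67 | 131 210.26 2332 12 0.49 62 | 132 209.98 1959 12 0.13 58 | 133 209.89 1647 11 -0.04 53 | 134 210.02 1114 10 0.01 49 | 135 209.8 539 7 -0.29 45 | 136 210.49 196 4 0.32 40 | 138 210.9 404 3 0.58 31 | 139 210.94 406 3 0.54 27 | 140 211.17 295 3 0.69 22 | 141 211.59 181 2 1.03 18 | 142 211.22 319 3 0.58 13 | 143 211.03 338 3 0.31 9 | 144 210.93 317 3 0.13 4 | 145 211.06 256 3 0.18 0 | 
fit du(h)=0.25 +0.0093*h
[[ 51  70  96  92  83  97 104 102  86  64  56  54  56  55  55  59]
 [ 50  54  58  68  87  81  91 102  86  69  65  70  67  62  58  57]
 [ 60  66  69  69  69  69  84 103  86  67  66  67  67  62  53  59]
 [ 69  67  69  66  69  70  81  98  86  66  67  68  67  60  53  60]
 [ 66  67  68  68  61  55  62  71  68  66  68  68  65  61  53  56]
 [ 67  67  68  67  62  58  64  67  69  65  66  66  68  66  62  54]
 [ 67  66  65  66  59  54  70  79  80  80  76  67  67  66  61  57]
 [ 67  67  57  52  66  85  99 109 111 110 103  84  70  62  61  59]]
```

The half turn flips the lean, so the tilt is real. The rod had leaned in its stand hole, about 0.03 rad in the image, which is about 2.6° about the tool's y axis, and the camera bias is close to zero. I'll straighten the rod about its tip.

{"api": "step_arm", "payload": {
  "motion": [
    [0,0,-3.9,0,-1.3,0,230],
    [0,0,-7.8,0,-2.6,0,230],
    [0,0,-7.8,0,-2.6,0,230],
    [0,0,-7.8,0,-2.6,0,230]
  ]
}}

```text
time_s: 11.55
eef_pos: [0.51, 0.192, 0.3315]
eef_rot: [0.706, -0.15, 0.674, 0.157]
wrist_force: [0.3, 0.3, -1.1]
opening: 0.197
```

```bash
cp /tmp/side.npz /tmp/sideB.npz
python3 - <<'E'
from h import *
P=[]
for k in range(3): p,d=snap('side');P.append(ctrl.get_obs()['eef_pos'])
T=np.mean(P,0);st();print(T.round(4));open('/tmp/T','w').write(' '.join(map(str,T)))
E
python3 m.py $(cat /tmp/T)
python3 - <<'E'
from h import *
p=np.load('/tmp/side.npz')['p'];print(p[142:149,204:220].max(2))
X=plane('side',211.0,152.3,.128)
for d in([0,0,0],[1,0,0],[0,1,0],[0,0,1]):print(d,proj('side',np.array([.5172,.1954,.128])+np.array(d)*.005).round(2))
E
```

```text
t 11.7 tcp [510.2  192.11 331.22] x [ 0.0411  0.0193 -0.999 ] yaw 115.12 F [-0.58  0.23 -1.13] T [-0.05   0.049  0.012] open 0.19948515763402536 q [ 0.13  0.01  1.59  0.01  1.5  -1.88]
[0.5102 0.1921 0.3313]
112 208.4 298 4 2.14 146 | 113 208.39 321 4 2.04 142 | 114 208.23 282 3 1.8 138 | 115 208.8 260 3 2.28 134 | 116 208.8 279 3 2.2 130 | 117 208.88 244 3 2.2 126 | 118 208.91 277 3 2.14 122 | 119 208.89 259 3 2.04 118 | 120 208.93 263 3 2.0 114 | 121 208.98 321 3 1.96 110 | 122 209.15 289 3 2.05 106 | 123 209.39 378 4 2.21 101 | 124 209.48 181 2 2.21 97 | 127 210.44 185 4 2.92 85 | 128 210.67 693 7 3.07 80 | 129 210.34 1594 9 2.66 76 | 130 210.17 2441 11 2.4 72 | 131 209.68 2494 11 1.83 68 | 132 209.5 1961 11 1.57 63 | 133 209.58 1780 11 1.56 59 | 134 209.62 1416 11 1.52 55 | 135 209.06 714 8 0.88 50 | 136 209.97 277 5 1.7 46 | 138 210.51 396 4 2.08 37 | 139 210.54 411 4 2.02 32 | 140 210.68 314 4 2.08 28 | 141 211.57 161 2 2.88 23 | 142 211.19 276 3 2.42 19 | 143 211.03 313 3 2.18 14 | 144 210.98 310 3 2.04 10 | 145 211.0 229 3 1.98 5 | 
fit du(h)=2.21 -0.0007*h
[[ 53  69  96  92  84  93  99  99  78  56  52  57  55  55  56  57]
 [ 52  54  56  70  85  79  87  98  85  68  66  67  66  62  53  59]
 [ 58  68  68  66  67  68  82 101  90  74  65  69  66  62  56  58]
 [ 68  68  68  69  68  71  80  95  79  66  67  67  66  61  51  57]
 [ 66  67  67  68  60  51  64  68  69  67  67  66  67  62  52  54]
 [ 67  66  67  67  59  56  65  68  67  67  67  69  65  68  61  55]
 [ 66  65  66  65  58  53  68  80  82  82  75  67  63  65  62  59]]
[0, 0, 0] [211.42 151.71]
[1, 0, 0] [212.88 151.32]
[0, 1, 0] [210.94 150.66]
[0, 0, 1] [211.34 150.66]
```

The rod is now upright (residual slope about 0). The stand hole is empty and its FK position is known to be about (560.6,-183.6), so I'll use it to find both cameras' biases.

Run:
```python
from h import *
snap('top')
H=[.5606,-.1836,.055]
for n in('top','side'):
    p=np.load(f'/tmp/{n}.npz')['p'].astype(float).max(2);c=proj(n,H);u,v=np.round(c).astype(int)
    w=p[v-5:v+6,u-5:u+6];print(n,c.round(2));print(w.astype(int))
    d=np.median(w)-w;d[d<15]=0
    d[:2]=0;d[-2:]=0;d[:,:2]=0;d[:,-2:]=0
    vv,uu=np.mgrid[v-5:v+6,u-5:u+6];m=np.array([(uu*d).sum(),(vv*d).sum()])/d.sum();b=m-c
    print('hole px',m.round(2),'bias',b.round(2))
    f={'top':(210.8,216.17),'side':(211.7,152.4)}[n];print('tube',plane(n,f[0]-b[0],f[1]-b[1],.128).round(4))
t=np.load('/tmp/top.npz')['p'];cv2.imwrite('pics/t2.png',cv2.resize(t[150:250,170:340],None,fx=4,fy=4,interpolation=2)[:,:,::-1])
```

```text
top [310.79 204.96]
[[154 147 144 142 146 146 147 147 146 147 148]
 [159 159 156 153 146 145 144 146 146 147 146]
 [149 158 163 154 143 149 148 143 143 145 146]
 [143 145 147 130  99 109 145 154 148 144 142]
 [145 146 134 112  89  71 124 162 159 154 150]
 [148 148 142 116  89  90 124 154 159 161 158]
 [147 149 150 146 131 128 139 145 144 148 158]
 [141 142 147 149 150 148 148 144 142 143 141]
 [137 137 136 141 147 152 151 148 148 145 143]
 [139 140 138 137 137 143 149 151 151 150 146]
 [142 139 139 140 138 138 138 140 147 151 152]]
hole px [310.4  204.27] bias [-0.39 -0.69]
tube [0.5176 0.195  0.128 ]
side [266.88 252.95]
[[156 159 164 163 161 160 165 172 171 165 160]
 [155 160 164 163 161 160 167 173 171 165 161]
 [156 160 164 163 160 158 166 173 171 164 160]
 [155 160 163 161 155 149 154 165 169 163 159]
 [156 162 162 153 132 121 129 146 162 161 161]
 [157 162 160 142 117 109 113 135 154 160 158]
 [158 162 161 146 119 105 109 126 151 160 159]
 [159 165 163 157 140 122 124 141 158 162 160]
 [160 166 164 161 159 155 160 172 169 161 159]
 [161 165 163 162 160 162 170 174 169 160 160]
 [162 166 164 161 160 162 170 173 168 159 160]]
hole px [267.27 253.54] bias [0.39 0.58]
tube [0.5167 0.1951 0.128 ]
```

View pics/t2.png

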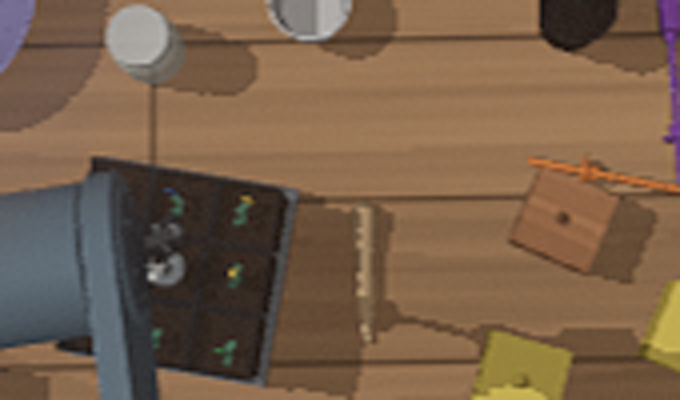

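Both views now agree on the tube at (0.5172, 0.195). In the top crop the stand hole is at (563,217) with the fallen orange look-alike lying behind the block, clear of it. I'll correct sideways and come down to just above the rim.

{"api": "step_arm", "payload": {
  "motion": [
    [0,-1.2,-1.7,0,0,0,230],
    [14,-1.2,-2.3,0,0,0,230],
    [28,-1.2,-2.9,0,0,0,230],
    [28,-1.2,-2.9,0,0,0,230],
    [28,-1.2,-2.9,0,0,0,230]
  ]
}}

```text
time_s: 12.38
eef_pos: [0.5091, 0.1903, 0.303]
eef_rot: [0.706, -0.15, 0.674, 0.157]
wrist_force: [0.4, 0.2, -1.4]
opening: 0.208
```

```bash
python3 - <<'E'
from h import *
P=[];F=[]
for k in range(4): p,d=snap('side');o=ctrl.get_obs();P.append(o['eef_pos']);F.append(np.r_[o['wrist_force'],o['torque']])
T=np.mean(P,0);st();print(T.round(4),np.mean(F,0).round(2));open('/tmp/T','w').write(' '.join(map(str,T)))
print(p[144:159,203:220].max(2))
E
python3 m.py $(cat /tmp/T)|tail -1
```

```text
t 12.57 tcp [509.39 190.39 303.58] x [ 0.042   0.0194 -0.9989] yaw 115.13 F [ 0.38 -0.02 -1.75] T [-0.025 -0.003  0.028] open 0.2024205438783462 q [ 0.13  0.02  1.63  0.01  1.44 -1.88]
[0.5094 0.1904 0.3035] [-0.   -0.12 -1.44 -0.01  0.04 -0.01]
[[ 54  57  68  67  67  67  72  86 100  87  71  67  68  66  62  56  59]
 [ 67  66  67  68  65  70  74  86 100  91  75  66  67  65  61  53  57]
 [ 68  68  67  68  67  61  53  86 101  87  70  65  66  66  62  52  56]
 [ 66  67  67  69  68  59  56  85 102  86  70  65  66  65  66  62  55]
 [ 66  68  68  64  62  57  53  83 102  91  79  77  64  67  65  62  55]
 [ 64  67  63  57  50  65  85  96 102  97 101 102  85  69  63  60  58]
 [ 65  64  61  53  71 106 126 116 102 101 110 125 119  94  62  53  55]
 [ 59  58  56  67 104 126 122 107  94  94  94 115 124 113  76  43  52]
 [ 54  51  52  78 113 126 111  79  80  83  81 104 127 124 100  45  46]
 [ 51  43  40  68 105 126 116  91  77  78  93 115 126 117  85  48  49]
 [ 52  42  44  56  95 124 126 114  87  83 110 127 123 105  70  48  49]
 [ 55  48  46  53  74 104 121 122 109  86 103 118 107  76  57  52  49]
 [ 55  53  47  52  56  69  91 105  97  84  89  87  71  64  65  68  62]
 [ 56  57  54  55  60  66  70  74  76  76  73  68  66  67  66  68  66]
 [ 56  61  68  70  67  66  69  72  76  74  74  69  68  67  67  68  67]]
fit du(h)=1.94 +0.0009*h
```

The rod is upright over the mouth. I'll ease in and check forces: 4 mm into the mouth, then past the ledge.

{"api": "step_arm", "payload": {
  "motion": [
    [2,0.4,0.1,0,0,0,230],
    [4,0.4,0,0,0,0,230],
    [6,0.4,-0.1,0,0,0,230],
    [8,0.4,-0.2,0,0,0,230],
    [8,0.4,-0.2,0,0,0,230]
  ]
}}

```text
time_s: 13.2
eef_pos: [0.509, 0.1907, 0.2948]
eef_rot: [0.705, -0.15, 0.675, 0.157]
wrist_force: [0.1, -0.2, -1.0]
opening: 0.199
```

{"api": "step_arm", "payload": {
  "motion": [
    [1,0,0,0,0,0,230],
    [2,0,-0.1,0,0,0,230],
    [3,0,-0.1,0,0,0,230],
    [3,0,-0.1,0,0,0,230]
  ]
}}

```text
time_s: 13.7
eef_pos: [0.5091, 0.1907, 0.292]
eef_rot: [0.706, -0.15, 0.674, 0.157]
wrist_force: [-0.3, 0.5, -1.9]
opening: 0.2
```

```bash
cat > f.py <<'E'
from h import *
P=[];F=[]
for k in range(4): p,d=snap('side');o=ctrl.get_obs();P.append(o['eef_pos']);F.append(np.r_[o['wrist_force'],o['torque']])
T=np.mean(P,0);st();print('T',T.round(4),'F',np.mean(F,0).round(2),'tipz',(T[2]-.1712).round(4))
E
python3 f.py
```

```text
t 13.9 tcp [509.16 190.78 292.15] x [ 0.0412  0.0193 -0.999 ] yaw 115.13 F [ 0.23 -0.92 -0.82] T [-0.066  0.025 -0.051] open 0.20649934975856854 q [ 0.13  0.03  1.65  0.01  1.42 -1.88]
T [0.5091 0.1908 0.2921] F [-0.14 -0.22 -0.78 -0.04  0.04 -0.01] tipz 0.1209
```

No contact at 7 mm below the rim, so the tip is in the bore. Going on down gently.

{"api": "step_arm", "payload": {
  "motion": [
    [1.5,0,-0.1,0,0,0,230],
    [3,0,-0.1,0,0,0,230],
    [4.5,0,-0.2,0,0,0,230],
    [6,0,-0.3,0,0,0,230]
  ]
}}

```text
time_s: 14.4
eef_pos: [0.5091, 0.1908, 0.2859]
eef_rot: [0.706, -0.15, 0.674, 0.157]
wrist_force: [-0.3, 0.5, -1.9]
opening: 0.2
```

{"api": "step_arm", "payload": {
  "motion": [
    [2,0,-0.1,0,0,0,230],
    [4,0,-0.2,0,0,0,230],
    [6,0,-0.3,0,0,0,230],
    [8,0,-0.4,0,0,0,230]
  ]
}}

```text
time_s: 14.9
eef_pos: [0.5091, 0.1907, 0.2779]
eef_rot: [0.706, -0.15, 0.674, 0.157]
wrist_force: [-0.3, -0.7, -1.7]
opening: 0.206
```

```bash
python3 f.py
```

```text
t 15.1 tcp [509.04 190.77 278.04] x [ 0.041   0.0193 -0.999 ] yaw 115.13 F [-0.71 -0.51 -1.69] T [-0.019  0.013  0.027] open 0.1983404828632095 q [ 0.13  0.04  1.67  0.01  1.39 -1.88]
T [0.509  0.1907 0.2778] F [-0.08  0.26 -1.47 -0.02  0.03 -0.  ] tipz 0.1066
```

{"api": "step_arm", "payload": {
  "motion": [
    [2,0,-0.1,0,0,0,230],
    [4,0,-0.2,0,0,0,230],
    [6,0,-0.3,0,0,0,230],
    [8,0,-0.4,0,0,0,230],
    [10,0,-0.45,0,0,0,230],
    [12,0,-0.55,0,0,0,230],
    [14,0,-0.65,0,0,0,230]
  ]
}}

```text
time_s: 15.98
eef_pos: [0.5091, 0.1908, 0.2639]
eef_rot: [0.706, -0.15, 0.674, 0.157]
wrist_force: [-0.8, 0.3, -1.7]
opening: 0.2
```

{"api": "step_arm", "payload": {
  "motion": [
    [2,0,-0.1,0,0,0,230],
    [4,0,-0.2,0,0,0,230],
    [6,0,-0.3,0,0,0,230],
    [8,0,-0.4,0,0,0,230],
    [10,0,-0.45,0,0,0,230],
    [12,0,-0.55,0,0,0,230],
    [14,0,-0.65,0,0,0,230]
  ]
}}

```text
time_s: 16.85
eef_pos: [0.509, 0.1907, 0.2499]
eef_rot: [0.706, -0.15, 0.674, 0.157]
wrist_force: [-0.5, -0.2, -2.2]
opening: 0.201
```

```bash
python3 f.py
```

```text
t 17.05 tcp [509.03 190.75 250.03] x [ 0.041   0.0193 -0.999 ] yaw 115.13 F [ 0.73  0.24 -0.76] T [-0.017  0.061 -0.015] open 0.20034557125616814 q [ 0.13  0.06  1.7   0.01  1.34 -1.88]
T [0.5089 0.1907 0.2498] F [-0.06  0.3  -1.43 -0.02  0.06 -0.  ] tipz 0.0786
```

49 mm deep with no side force. The bung is at least 60 mm down, so I'll go to about 58 mm, and the disc should meet the rim on the way.

{"api": "step_arm", "payload": {
  "motion": [
    [1,0,0,0,0,0,230],
    [2,0,-0.1,0,0,0,230],
    [3,0,-0.15,0,0,0,230],
    [4,0,-0.2,0,0,0,230],
    [4,0,-0.2,0,0,0,230]
  ]
}}

```text
time_s: 17.68
eef_pos: [0.509, 0.1907, 0.2459]
eef_rot: [0.706, -0.15, 0.674, 0.157]
wrist_force: [-0.7, -0.7, -1.4]
opening: 0.203
```

{"api": "step_arm", "payload": {
  "motion": [
    [1,0,0,0,0,0,230],
    [2,0,-0.1,0,0,0,230],
    [3,0,-0.15,0,0,0,230],
    [4,0,-0.2,0,0,0,230],
    [4,0,-0.2,0,0,0,230]
  ]
}}

```text
time_s: 18.3
eef_pos: [0.5092, 0.1908, 0.2422]
eef_rot: [0.706, -0.15, 0.674, 0.157]
wrist_force: [-0.6, -0.1, 2.4]
opening: 0.207
```

```bash
python3 f.py
```

```text
t 18.5 tcp [509.16 190.75 242.21] x [ 0.0415  0.0193 -0.999 ] yaw 115.13 F [-0.32  1.08  2.59] T [0.033 0.118 0.008] open 0.19843014220995941 q [ 0.13  0.07  1.71  0.01  1.32 -1.88]
T [0.5091 0.1908 0.2422] F [-0.26  0.23  2.4   0.    0.13  0.01] tipz 0.071
```

The disc has met the rim: friction reads about 3.8 N and the arm gives about 0.3 mm. That softness means a 1.8 mm step can add only about 11 N on the bung, so I'll advance in small steps and read the force each time.

{"api": "step_arm", "payload": {
  "motion": [
    [1,0,0,0,0,0,230],
    [1.8,0,-0.1,0,0,0,230],
    [1.8,0,-0.1,0,0,0,230]
  ]
}}

```text
time_s: 18.88
eef_pos: [0.5091, 0.1907, 0.2401]
eef_rot: [0.706, -0.15, 0.674, 0.157]
wrist_force: [0.3, 1.6, 1.9]
opening: 0.205
```

{"api": "step_arm", "payload": {
  "motion": [
    [1,0,0,0,0,0,230],
    [1.8,0,-0.1,0,0,0,230],
    [1.8,0,-0.1,0,0,0,230]
  ]
}}

```text
time_s: 19.25
eef_pos: [0.509, 0.1907, 0.2383]
eef_rot: [0.706, -0.15, 0.674, 0.157]
wrist_force: [0.2, 2.1, 0.6]
opening: 0.197
```

{"api": "step_arm", "payload": {
  "motion": [
    [1,0,0,0,0,0,230],
    [1.8,0,-0.1,0,0,0,230],
    [1.8,0,-0.1,0,0,0,230]
  ]
}}

```text
time_s: 19.62
eef_pos: [0.509, 0.1907, 0.2365]
eef_rot: [0.706, -0.15, 0.674, 0.157]
wrist_force: [0.4, 0.5, 2.1]
opening: 0.203
```

```bash
python3 f.py
```

```text
t 19.82 tcp [508.94 190.71 236.49] x [ 0.041   0.0193 -0.999 ] yaw 115.13 F [0.08 0.88 1.74] T [ 0.17  -0.265  0.046] open 0.19744574883998683 q [ 0.13  0.07  1.72  0.01  1.31 -1.88]
T [0.509  0.1907 0.2365] F [ 0.61  0.91  1.06  0.17 -0.21  0.01] tipz 0.0653
```

There's about 1 N of side contact towards +x/+y, so I'll ease over 0.5 mm and carry on.

{"api": "step_arm", "payload": {
  "motion": [
    [0,0.2,0.4,0,0,0,230],
    [1,0.2,0.4,0,0,0,230],
    [1.8,0.2,0.3,0,0,0,230],
    [1.8,0.2,0.3,0,0,0,230]
  ]
}}

```text
time_s: 20.32
eef_pos: [0.5092, 0.1909, 0.2347]
eef_rot: [0.706, -0.15, 0.674, 0.157]
wrist_force: [-0.5, -1.0, 2.2]
opening: 0.199
```

{"api": "step_arm", "payload": {
  "motion": [
    [1,0,0,0,0,0,230],
    [1.8,0,-0.1,0,0,0,230],
    [1.8,0,-0.1,0,0,0,230]
  ]
}}

```text
time_s: 20.7
eef_pos: [0.5092, 0.191, 0.2329]
eef_rot: [0.706, -0.15, 0.674, 0.157]
wrist_force: [-0.2, -1.1, 1.0]
opening: 0.199
```

{"api": "step_arm", "payload": {
  "motion": [
    [1,0,0,0,0,0,230],
    [1.8,0,-0.1,0,0,0,230],
    [1.8,0,-0.1,0,0,0,230]
  ]
}}

```text
time_s: 21.08
eef_pos: [0.5092, 0.191, 0.2311]
eef_rot: [0.706, -0.15, 0.674, 0.157]
wrist_force: [0.5, -0.2, 1.4]
opening: 0.2
```

{"api": "step_arm", "payload": {
  "motion": [
    [1,0,0,0,0,0,230],
    [2,0,-0.1,0,0,0,230],
    [2,0,-0.1,0,0,0,230]
  ]
}}

```text
time_s: 21.45
eef_pos: [0.5092, 0.191, 0.2291]
eef_rot: [0.706, -0.15, 0.674, 0.157]
wrist_force: [-0.0, 0.0, 0.8]
opening: 0.207
```

```bash
python3 f.py
```

```text
t 21.65 tcp [509.13 190.99 229.09] x [ 0.0409  0.0192 -0.999 ] yaw 115.13 F [ 0.72 -1.78  0.47] T [-0.337 -0.09  -0.014] open 0.2029805965744066 q [ 0.13  0.08  1.72  0.01  1.29 -1.88]
T [0.5092 0.191  0.2291] F [ 0.84 -1.54  0.74 -0.33 -0.11 -0.03] tipz 0.0579
```

{"api": "step_arm", "payload": {
  "motion": [
    [1,-0.15,0,0,0,0,230],
    [2,-0.15,-0.1,0,0,0,230],
    [2,-0.15,-0.1,0,0,0,230]
  ]
}}

```text
time_s: 22.02
eef_pos: [0.5092, 0.191, 0.2271]
eef_rot: [0.706, -0.15, 0.674, 0.157]
wrist_force: [-0.1, -0.0, 1.8]
opening: 0.203
```

{"api": "step_arm", "payload": {
  "motion": [
    [1,0,0,0,0,0,230],
    [2,0,-0.1,0,0,0,230],
    [2,0,-0.1,0,0,0,230]
  ]
}}

```text
time_s: 22.4
eef_pos: [0.5092, 0.1909, 0.2251]
eef_rot: [0.706, -0.15, 0.674, 0.157]
wrist_force: [0.2, -0.4, 1.4]
opening: 0.201
```

{"api": "step_arm", "payload": {
  "motion": [
    [1,0,0,0,0,0,230],
    [2,0,-0.1,0,0,0,230],
    [2,0,-0.1,0,0,0,230]
  ]
}}

```text
time_s: 22.78
eef_pos: [0.5092, 0.1909, 0.2231]
eef_rot: [0.706, -0.15, 0.674, 0.157]
wrist_force: [0.0, 0.5, 1.7]
opening: 0.202
```

{"api": "step_arm", "payload": {
  "motion": [
    [1,0,0,0,0,0,230],
    [2,0,-0.1,0,0,0,230],
    [2,0,-0.1,0,0,0,230]
  ]
}}

```text
time_s: 23.15
eef_pos: [0.5092, 0.1909, 0.2211]
eef_rot: [0.706, -0.15, 0.674, 0.157]
wrist_force: [0.4, -0.1, 0.5]
opening: 0.203
```

{"api": "step_arm", "payload": {
  "motion": [
    [1,0,0,0,0,0,230],
    [2,0,-0.1,0,0,0,230],
    [2,0,-0.1,0,0,0,230]
  ]
}}

```text
time_s: 23.52
eef_pos: [0.5093, 0.1909, 0.2196]
eef_rot: [0.706, -0.15, 0.674, 0.157]
wrist_force: [-1.1, -0.8, 4.2]
opening: 0.203
```

Fz has risen and the arm is lagging, so this is probably contact. I'll confirm with averages.

```bash
python3 f.py
```

```text
t 23.73 tcp [509.34 190.93 219.59] x [ 0.0415  0.0194 -0.9989] yaw 115.13 F [-0.94  0.09  5.1 ] T [0.017 0.202 0.029] open 0.20294971851315938 q [ 0.13  0.09  1.73  0.01  1.27 -1.88]
T [0.5093 0.1909 0.2196] F [-0.93 -0.03  5.28  0.04  0.21  0.01] tipz 0.0484
```

{"api": "step_arm", "payload": {
  "motion": [
    [0.5,0,0,0,0,0,230],
    [0.5,0,0,0,0,0,230]
  ]
}}

```text
time_s: 23.98
eef_pos: [0.5095, 0.1909, 0.2195]
eef_rot: [0.706, -0.15, 0.674, 0.157]
wrist_force: [-2.5, -0.2, 7.6]
opening: 0.204
```

```bash
python3 f.py
```

```text
t 24.18 tcp [509.45 190.95 219.45] x [ 0.0418  0.0194 -0.9989] yaw 115.13 F [-1.2  -0.38  7.52] T [ 0.026  0.359 -0.024] open 0.20671754200541909 q [ 0.13  0.09  1.73  0.01  1.27 -1.88]
T [0.5095 0.191  0.2195] F [-2.   -0.02  7.58  0.03  0.38 -0.02] tipz 0.0483
```

It's solidly stopped at about 79.7 mm: 0.5 mm more commanded motion moved it only about 0.1 mm, at roughly 9 N total push. The tip is on the bung with the disc on the rim. Now I'll draw it straight out.

{"api": "step_arm", "payload": {
  "motion": [
    [-1,0,0.05,0,0,0,230],
    [-3,0,0.15,0,0,0,230],
    [-6,0,0.3,0,0,0,230],
    [-10,0,0.45,0,0,0,230],
    [-15,0,0.7,0,0,0,230],
    [-20,0,0.9,0,0,0,230],
    [-25,0,1.15,0,0,0,230],
    [-30,0,1.35,0,0,0,230],
    [-35,0,1.6,0,0,0,230],
    [-40,0,1.8,0,0,0,230]
  ]
}}

```text
time_s: 25.42
eef_pos: [0.5092, 0.1909, 0.2591]
eef_rot: [0.706, -0.15, 0.674, 0.157]
wrist_force: [-0.3, -0.6, -1.4]
opening: 0.204
```

{"api": "step_arm", "payload": {
  "motion": [
    [-6,0,0.3,0,0,0,230],
    [-12,0,0.55,0,0,0,230],
    [-18,0,0.8,0,0,0,230],
    [-24,0,1.1,0,0,0,230],
    [-30,0,1.35,0,0,0,230],
    [-36,0,1.65,0,0,0,230],
    [-42,0,1.9,0,0,0,230],
    [-50,0,2.3,0,0,0,230],
    [-62,0,2.8,0,0,0,230],
    [-74,0,3.4,0,0,0,230]
  ]
}}

```text
time_s: 26.68
eef_pos: [0.5093, 0.1909, 0.3339]
eef_rot: [0.706, -0.15, 0.674, 0.157]
wrist_force: [0.3, -0.5, -1.2]
opening: 0.2
```

```bash
python3 f.py
python3 - <<'E'
from h import *
T=np.array(ctrl.get_obs()['eef_pos']);p=np.load('/tmp/side.npz')['p']
for h in(0,.055,.0797):print(h,proj('side',[.5173,.1946,T[2]-.1712+h]).round(2))
mx=p.max(2).astype(int);mn=p.min(2).astype(int)
e=blob((mn>130)&(mx-mn<60),200,222,115,150);print('disc ellipse',e[0],e[2])
a=np.load('/tmp/sideA.npz')['p'];mx=a.max(2).astype(int);mn=a.min(2).astype(int)
e=blob((mn>130)&(mx-mn<60),200,222,115,150);print('A disc',e[0],e[2])
E
```

```text
t 26.88 tcp [509.37 190.9  333.17] x [ 0.0417  0.0194 -0.9989] yaw 115.13 F [ 0.88 -0.21 -2.19] T [ 0.021  0.08  -0.033] open 0.2039184961253272 q [ 0.13  0.01  1.59  0.01  1.5  -1.88]
T [0.5098 0.191  0.3345] F [ 0.37  0.06 -1.13 -0.01  0.02 -0.01] tipz 0.1633
0 [210.96 144.62]
0.055 [209.99 132.34]
0.0797 [209.53 126.6 ]
disc ellipse ((209.25341796875, 125.71574401855469), (7.8767900466918945, 10.476801872253418), 82.83927154541016) 55
A disc ((209.528564453125, 132.9449462890625), (7.6471381187438965, 9.912614822387695), 72.33553314208984) 49
```

Out cleanly, with the disc now up the rod. Moving over to the stand.

{"api": "step_arm", "payload": {
  "motion": [
    [0,-20,-7,0,0,0,230],
    [-1,-65,-22,0,0,0,230],
    [-2,-115,-39,0,0,0,230],
    [-3,-165,-56,0,0,0,230],
    [-3.5,-215,-72,0,0,0,230],
    [-4.5,-265,-89,0,0,0,230],
    [-5,-310,-104,0,0,0,230],
    [-5.5,-345,-116,0,0,0,230],
    [-5.6,-361,-121.6,0,0,0,230],
    [-5.6,-361,-121.6,0,0,0,230]
  ]
}}

```text
time_s: 28.12
eef_pos: [0.5521, -0.188, 0.3322]
eef_rot: [0.705, -0.149, 0.675, 0.157]
wrist_force: [0.2, 0.3, -1.8]
opening: 0.203
```

{"api": "step_arm", "payload": {
  "motion": [
    [20,0,-0.9,0,0,0,230],
    [50,0,-2.3,0,0,0,230],
    [80,0,-3.6,0,0,0,230],
    [95,0,-4.3,0,0,0,230],
    [95,0,-4.3,0,0,0,230],
    [95,0,-4.3,0,0,0,230],
    [95,0,-4.3,0,0,0,230]
  ]
}}

```text
time_s: 29.0
eef_pos: [0.5531, -0.1879, 0.2394]
eef_rot: [0.706, -0.151, 0.674, 0.157]
wrist_force: [0.3, -0.2, -0.8]
opening: 0.2
```

```bash
python3 f.py
python3 - <<'E'
from h import *
o=ctrl.get_obs();T=np.array(o['eef_pos']);w=o['eef_rot'];M=R.from_quat([w[1],w[2],w[3],w[0]]).as_matrix()
tip=T+[.0081,.0038,-.1712];print('tip FK',tip.round(4),'yawz',M[:,2].round(3))
p=np.load('/tmp/side.npz')['p'];print('px tip',proj('side',tip).round(2),'hole',proj('side',[.5606,-.1836,.055]).round(2))
print('disc60',proj('side',tip+[0,0,.08]).round(2))
print(p[240:258,258:276].max(2))
cv2.imwrite('pics/st.png',cv2.resize(p[200:270,230:310],None,fx=8,fy=8,interpolation=2)[:,:,::-1])
E
```

```text
t 29.2 tcp [ 552.54 -187.81  238.36] x [ 0.0418  0.0188 -0.9989] yaw 115.12 F [-0.74 -0.59 -0.18] T [0.008 0.017 0.029] open 0.20245976709865868 q [-0.55  0.17  1.61  0.04  1.34 -2.57]
T [ 0.5527 -0.1879  0.2387] F [-0.31 -0.32 -0.96 -0.01  0.03  0.01] tipz 0.0675
tip FK [ 0.5606 -0.184   0.0672] yawz [0.904 0.424 0.046]
px tip [267.08 250.89] hole [266.88 252.95]
disc60 [268.05 235.85]
[[153 156 159 159 157 156 145 132 134 132 134 137 138 143 157 166 164 161]
 [151 154 159 159 158 157 152 136 119 115 111 130 149 160 169 167 165 163]
 [152 155 155 156 154 157 160 156 134 106 105 133 162 169 166 166 165 164]
 [153 155 155 153 153 157 162 163 145 108 101 141 171 165 162 161 163 161]
 [155 154 154 154 153 158 163 162 146 114 104 142 170 164 160 160 163 161]
 [156 156 154 152 154 158 162 163 147 114 106 143 171 164 160 162 163 162]
 [156 155 154 153 152 159 162 162 146 113 112 147 170 165 161 161 163 162]
 [156 155 155 153 153 158 163 163 144 107 112 148 169 164 160 161 163 161]
 [156 155 155 153 155 160 163 162 144 106 110 147 170 163 159 160 162 162]
 [155 155 155 154 155 160 163 160 140 107 114 149 170 164 159 161 161 161]
 [156 154 154 153 156 160 163 155 129 108 122 155 170 163 159 161 163 163]
 [154 154 154 153 155 160 162 161 140 107 127 157 170 163 159 161 162 162]
 [155 154 154 153 154 161 162 152 128 111 124 147 161 162 159 160 162 161]
 [155 154 155 154 156 162 160 142 116 109 114 132 153 160 158 161 163 163]
 [154 154 156 154 158 162 161 146 117 105 109 125 152 161 159 161 163 162]
 [156 154 156 154 160 165 163 157 139 122 124 141 158 160 159 161 163 162]
 [155 153 153 153 160 165 164 160 155 146 155 171 168 160 160 162 163 163]
 [154 153 154 155 161 165 161 162 149 129 145 169 167 160 159 162 162 163]]
```

View pics/st.png

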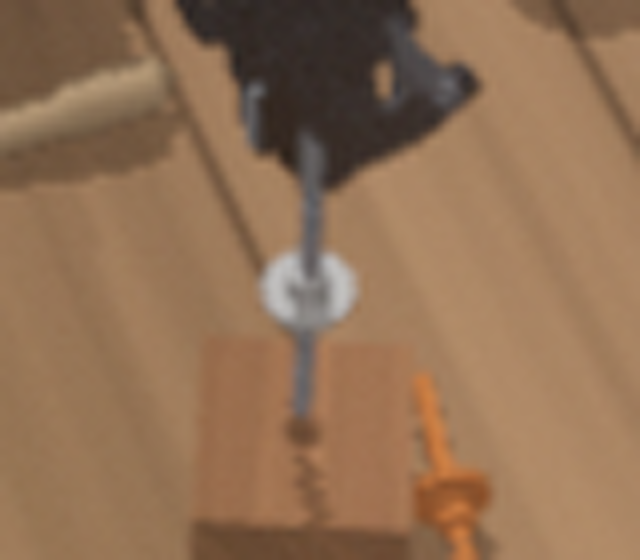

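The rod tip (303,415) is directly above the hole (303,430) in the crop, with the disc well up the rod. Inserting gently.

{"api": "step_arm", "payload": {
  "motion": [
    [5,0,-0.25,0,0,0,230],
    [9,0,-0.4,0,0,0,230],
    [12,0,-0.55,0,0,0,230],
    [14,0,-0.65,0,0,0,230],
    [16,0,-0.75,0,0,0,230],
    [18,0,-0.8,0,0,0,230],
    [18,0,-0.8,0,0,0,230]
  ]
}}

```text
time_s: 30.08
eef_pos: [0.5525, -0.1878, 0.2198]
eef_rot: [0.706, -0.15, 0.674, 0.157]
wrist_force: [1.4, -0.7, -2.5]
opening: 0.199
```

```bash
python3 f.py
```

```text
t 30.27 tcp [ 552.43 -187.73  219.81] x [ 0.0413  0.019  -0.999 ] yaw 115.12 F [ 1.09 -0.47 -1.51] T [-0.303 -0.253 -0.045] open 0.20163323334344904 q [-0.55  0.19  1.62  0.04  1.31 -2.57]
T [ 0.5525 -0.1877  0.2198] F [ 0.93 -0.15 -2.25 -0.3  -0.27 -0.04] tipz 0.0486
```

{"api": "step_arm", "payload": {
  "motion": [
    [0,-0.4,0.3,0,0,0,230],
    [2,-0.4,0.2,0,0,0,230],
    [4,-0.4,0.1,0,0,0,230],
    [6,-0.4,0,0,0,0,230],
    [8,-0.4,-0.1,0,0,0,230],
    [10,-0.4,-0.2,0,0,0,230],
    [10,-0.4,-0.2,0,0,0,230]
  ]
}}

```text
time_s: 31.15
eef_pos: [0.5527, -0.1879, 0.2095]
eef_rot: [0.706, -0.15, 0.674, 0.157]
wrist_force: [1.7, -0.9, -2.2]
opening: 0.204
```

```bash
python3 f.py
```

```text
t 31.35 tcp [ 552.72 -187.85  209.74] x [ 0.041   0.0193 -0.999 ] yaw 115.13 F [ 0.13 -0.76 -1.33] T [-0.235 -0.213 -0.002] open 0.1970522121480759 q [-0.55  0.2   1.63  0.04  1.29 -2.57]
T [ 0.5527 -0.1879  0.2097] F [ 0.5  -0.68 -1.81 -0.23 -0.19 -0.02] tipz 0.0385
```

{"api": "step_arm", "payload": {
  "motion": [
    [0,-0.5,0.2,0,0,0,230],
    [3,-0.5,0.1,0,0,0,230],
    [6,-0.5,0,0,0,0,230],
    [9,-0.5,-0.2,0,0,0,230],
    [12,-0.5,-0.3,0,0,0,230],
    [15,-0.5,-0.5,0,0,0,230],
    [18,-0.5,-0.6,0,0,0,230],
    [18,-0.5,-0.6,0,0,0,230]
  ]
}}

```text
time_s: 32.35
eef_pos: [0.553, -0.1882, 0.1915]
eef_rot: [0.706, -0.15, 0.674, 0.157]
wrist_force: [-0.3, 0.4, -1.7]
opening: 0.206
```

```bash
python3 f.py
```

```text
t 32.55 tcp [ 553.24 -188.28  191.94] x [ 0.0412  0.0192 -0.999 ] yaw 115.13 F [ 0.3  -0.11 -1.62] T [-0.012 -0.037 -0.007] open 0.20135474955195226 q [-0.55  0.22  1.65  0.04  1.25 -2.57]
T [ 0.5532 -0.1883  0.1918] F [ 0.01 -0.02 -1.43 -0.04  0.01  0.  ] tipz 0.0206
```

{"api": "step_arm", "payload": {
  "motion": [
    [2,0,-0.1,0,0,0,230],
    [4,0,-0.2,0,0,0,230],
    [6,0,-0.3,0,0,0,230],
    [8,0,-0.4,0,0,0,230],
    [9,0,-0.4,0,0,0,230],
    [9.5,0,-0.4,0,0,0,230],
    [9.5,0,-0.4,0,0,0,230]
  ]
}}

```text
time_s: 33.42
eef_pos: [0.5532, -0.1882, 0.1823]
eef_rot: [0.706, -0.15, 0.674, 0.157]
wrist_force: [-0.6, -0.1, -1.8]
opening: 0.198
```

{"api": "step_arm", "payload": {
  "motion": [
    [0.6,0,0,0,0,0,230],
    [0.6,0,0,0,0,0,230]
  ]
}}

```text
time_s: 33.67
eef_pos: [0.5532, -0.1882, 0.1817]
eef_rot: [0.706, -0.15, 0.674, 0.157]
wrist_force: [-0.2, -0.0, -1.0]
opening: 0.198
```

```bash
python3 f.py
```

```text
t 33.88 tcp [ 553.22 -188.23  181.71] x [ 0.0411  0.0192 -0.999 ] yaw 115.13 F [-0.25 -0.65 -1.91] T [-0.017  0.026  0.04 ] open 0.2049379463454412 q [-0.55  0.23  1.66  0.04  1.23 -2.57]
T [ 0.5532 -0.1882  0.1817] F [ 0.44  0.11 -1.31 -0.01  0.03 -0.  ] tipz 0.0105
```

{"api": "step_arm", "payload": {
  "motion": [
    [0.5,0,0,0,0,0,230],
    [0.5,0,0,0,0,0,230]
  ]
}}

```text
time_s: 34.12
eef_pos: [0.5532, -0.1882, 0.1812]
eef_rot: [0.706, -0.15, 0.674, 0.157]
wrist_force: [-1.5, 0.4, -1.0]
opening: 0.201
```

{"api": "step_arm", "payload": {
  "motion": [
    [0.4,0,0,0,0,0,230],
    [0.4,0,0,0,0,0,230]
  ]
}}

```text
time_s: 34.38
eef_pos: [0.5534, -0.1883, 0.1811]
eef_rot: [0.706, -0.15, 0.674, 0.157]
wrist_force: [-0.1, 0.2, 0.8]
opening: 0.205
```

```bash
python3 f.py
```

```text
t 34.58 tcp [ 553.35 -188.23  181.01] x [ 0.0414  0.0192 -0.999 ] yaw 115.13 F [-0.69  0.86  2.05] T [ 0.077  0.179 -0.015] open 0.20528988838297518 q [-0.55  0.23  1.66  0.04  1.23 -2.57]
T [ 0.5534 -0.1882  0.181 ] F [-0.58  0.3   1.01  0.07  0.17 -0.  ] tipz 0.0098
```

The rod is on the bottom of the stand hole, at tip z ≈ 9.8 mm against the nominal 10, so the grip never slipped. Relieve, open and withdraw upward.

{"api": "step_arm", "payload": {
  "motion": [
    [-0.3,0,0,0,0,0,230],
    [-0.3,0,0,0,0,0,190],
    [-0.3,0,0,0,0,0,150],
    [-0.3,0,0,0,0,0,80],
    [-0.3,0,0,0,0,0,40],
    [-0.3,0,0,0,0,0,40],
    [-0.3,0,0,0,0,0,40],
    [-0.3,0,0,0,0,0,40]
  ]
}}

```text
time_s: 35.58
eef_pos: [0.5532, -0.1882, 0.1811]
eef_rot: [0.706, -0.15, 0.674, 0.157]
wrist_force: [0.3, -1.0, 0.4]
opening: 0.842
```

```bash
python3 f.py
```

```text
t 35.77 tcp [ 553.24 -188.2   181.09] x [ 0.041   0.0193 -0.999 ] yaw 115.13 F [ 0.85 -0.55  0.04] T [-0.01  -0.033 -0.032] open 0.8432925456638118 q [-0.55  0.23  1.66  0.04  1.23 -2.57]
T [ 0.5532 -0.1882  0.1811] F [ 0.42  0.09  0.16 -0.   -0.   -0.  ] tipz 0.0099
```

{"api": "step_arm", "payload": {
  "motion": [
    [-10,0,0.5,0,0,0,40],
    [-25,0,1.1,0,0,0,40],
    [-45,0,2,0,0,0,40],
    [-75,0,3.4,0,0,0,40],
    [-110,0,5,0,0,0,40],
    [-150,0,6.8,0,0,0,40],
    [-150,0,6.8,0,0,0,40],
    [-150,0,6.8,0,0,0,40]
  ]
}}

```text
time_s: 36.78
eef_pos: [0.5531, -0.1881, 0.3317]
eef_rot: [0.706, -0.15, 0.674, 0.157]
wrist_force: [0.1, -0.2, -0.5]
opening: 0.838
```

```bash
python3 f.py
python3 - <<'E'
from h import *
p=np.load('/tmp/side.npz')['p'];cv2.imwrite('pics/end.png',np.vstack([cv2.resize(p,(512,384))[100:],cv2.resize(p[195:270,230:330],(512,300),interpolation=2)])[:,:,::-1])
mx=p.max(2).astype(int);mn=p.min(2).astype(int)
e=blob((mn>130)&(mx-mn<60),255,282,225,262);print('disc',e[0][0],'pred at 79.7mm',proj('side',[.5606,-.1836,.0917]),'at 55',proj('side',[.5606,-.1836,.067]))
E
```

```text
t 36.98 tcp [ 552.74 -187.97  329.98] x [ 0.0391  0.0204 -0.999 ] yaw 115.13 F [ 0.37  0.58 -0.19] T [-0.021  0.055  0.025] open 0.8469902993278972 q [-0.55  0.11  1.48  0.04  1.52 -2.56]
T [ 0.5527 -0.1879  0.3302] F [ 0.17  0.32 -0.15 -0.02  0.03  0.  ] tipz 0.159
disc (268.1547546386719, 247.4905548095703) pred at 79.7mm [267.30324487 246.30579595] at 55 [267.01544681 250.8074853 ]
```

View pics/end.png

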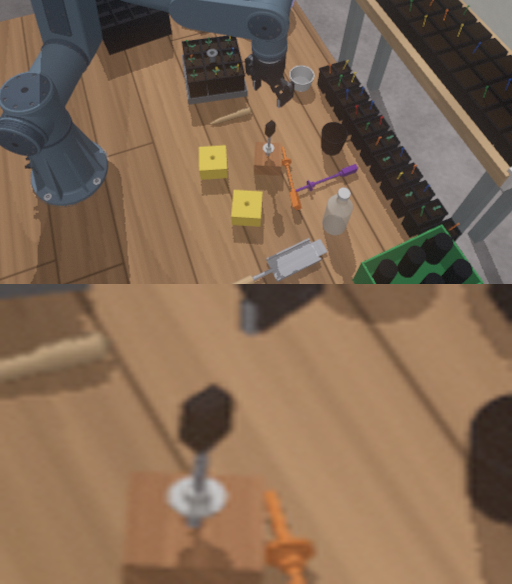

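The last view shows the rod standing in its stand, let go, at (269,250–290) in the upper panel. The disc is well up the rod and the gripper is clear. Nothing else was touched, so I'll settle for a second and hand in.

{"api": "step_arm", "payload": {
  "motion": [
    [0,0,0,0,0,0,40],
    [0,0,0,0,0,0,40],
    [0,0,0,0,0,0,40],
    [0,0,0,0,0,0,40],
    [0,0,0,0,0,0,40],
    [0,0,0,0,0,0,40],
    [0,0,0,0,0,0,40],
    [0,0,0,0,0,0,40]
  ]
}}

```text
time_s: 37.98
eef_pos: [0.5532, -0.1882, 0.3312]
eef_rot: [0.706, -0.15, 0.674, 0.157]
wrist_force: [-0.1, -0.1, -0.7]
opening: 0.842
```

Run:
```python
from h import *
p,d=snap('side');mx=p.max(2).astype(int);mn=p.min(2).astype(int)
print('disc',blob((mn>130)&(mx-mn<60),255,282,225,262)[0][0],'handle',blob(mx<80,258,282,205,240)[1])
print(ctrl.hand_in())
```

```text
disc (268.1547546386719, 247.4905548095703) handle [269.78947368 228.28947368]
the job is handed in; nothing more can be done
None
```

I measured the tube at about 79.7 mm deep. The rod is back in its stand, let go, with the disc where the tube set it. I handed the job in at 38 s.

- **Lining up:** the rod had leaned about 2.6° in the stand before I gripped it. I confirmed the lean with a half turn in the air and straightened the rod before inserting it.
- **Bottom contact:** the disc met the rim at about 55 mm. The rod stopped firmly at about 9 N total push (0.5 mm more commanded moved it only about 0.1 mm). Averaged side forces stayed around 2 N or less.
- **Return:** on the way back the tip touched the stand's bottom at 9.8 mm (10 mm nominal), so the rod did not slip in the grip.

**Last checks:** the disc's image position had not changed between release and one second later, the rod was upright and the gripper was clear.

- **Checks that disagree:** the camera's rough estimate of the disc position is only good to about 4 mm. It read about 84 mm after withdrawal and about 76.5 mm in the stand, so read the depth on the rod itself. The bung was also pressed in by up to roughly 0.4 mm.
- **Look-alikes:** the free-standing orange and purple look-alikes fell over during the first two seconds. The arm was well above them and read no contact force, so I don't think it touched them.

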